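# Roll-check three shafts and reject the bent one

### The job

Roll-check the three 20 mm shafts from the mat, one at a time: lay each across the upper part of the sloping plate and let go, so that a straight one rolls down by itself, under the yellow bar and into the covered bay. The shaft that does not roll down freely is bent: once it has had its chance and stays on the plate, move it to the red tray. Leave the thicker 28 mm shaft and the bottles and black loupe where they are.

Things in the scene. Friction and masses are not known exactly. Their poses are not given: they have to be found in the camera images.
- shaft_1_center (a point): a plain bright steel shaft lying on its side on the mat at the start, 20 mm in diameter, 120 mm long, about 0.2 kg. It may be straight, or bent at mid-length so that its middle stands 9 mm out of the line of its ends (one of the three is). The point is the shaft's centre (of a bent one, half-way between its middle and the line of its ends); its own x axis runs along the shaft
- shaft_2_center (a point): a plain bright steel shaft lying on its side on the mat at the start, 20 mm in diameter, 120 mm long, about 0.2 kg. It may be straight, or bent at mid-length so that its middle stands 9 mm out of the line of its ends (one of the three is). The point is the shaft's centre (of a bent one, half-way between its middle and the line of its ends); its own x axis runs along the shaft
- shaft_3_center (a point): a plain bright steel shaft lying on its side on the mat at the start, 20 mm in diameter, 120 mm long, about 0.2 kg. It may be straight, or bent at mid-length so that its middle stands 9 mm out of the line of its ends (one of the three is). The point is the shaft's centre (of a bent one, half-way between its middle and the line of its ends); its own x axis runs along the shaft
- thick_shaft_center (a point): a look-alike of another size: plain bright steel shaft lying on the mat among the others, 28 mm in diameter, 120 mm long; not part of this job. The point is its centre; its x axis runs along the shaft
- plate: sloping aluminium roll-check plate, fixed, 164 mm wide, 6 degrees downhill to the robot's right. Origin: on its upper face, centre line, about 29 mm above the bench. x: level, across the plate (shafts must lie along it); y: uphill; z: normal to the face. Blue rails 12 mm high at x = +-72 mm (inner faces) along both sides; 6 mm lip at the upper end, y = +146 mm
- gauge_bar (a point): yellow bar across the plate near its lower end: 12 mm wide along the slope, lower edge 24 mm and top 36 mm above the plate's face. The point is the middle of its lower edge, at y = -76 mm in the plate's frame. A straight 20 mm shaft let go uphill of it rolls down and under it in 1 to 2 s; a bent one rocks and settles on the plate before it
- bay (a point): covered bay for good shafts, on the plate's face behind the yellow bar, 48 mm along the slope (room for two), closed by an end wall and a fixed clear cover: it can be entered only by rolling under the bar. The point is the middle of its floor, at y = -106 mm in the plate's frame
- reject_tray: shallow red plastic tray for rejects, open on top, fixed: outside 80 mm (its x) by 160 mm (its y), 16 mm high, walls and floor 3 mm thick. Origin: centre of its underside
- mat: flat black rubber mat on which the shafts lie side by side (roughly along its x axis, about 62 mm apart), 140 mm (x) by 270 mm (y), 3 mm thick, fixed. Origin: centre of its underside
- oil_bottle_center (a point): oil bottle with orange nozzle, 42 mm across, 109 mm tall, standing just off the left end of the mat near the last shaft. The point is 50 mm above its foot
- wipe_bottle_center (a point): white bottle with blue cap, 52 mm across, 130 mm tall, standing beyond the sloping plate. The point is 65 mm above its foot
- loupe_center (a point): black stand loupe, 39 mm across, 32 mm tall, standing to the left of the red tray. The point is its centre

How it is judged:
By the outcome, as a careful person would: the job done as asked, in the order asked, and still so for the second after the job is handed in, with the robot touching nothing.
It also fails if it takes over 72 s, if anything falls off the work surface, if the arm or the gripper's body presses on something with over 40 N, if the wrist force passes 120 N, or if a joint passes its speed limit or range.

### The arm

A 6-joint arm with a two-finger parallel gripper is mounted at the origin on a cart in front of the work surface, level with it; the furniture and walls round the work are solid. World frame = base frame: x ahead of the robot, y to its left, z up, the work surface at z = 0. Lengths are in mm, angles in degrees, forces in N, time in s.
With the tool pointing down it reaches from about 300 to 850 mm from the base axis. Payload 4.2 kg.
Tool frame: the origin (TCP) lies midway between the tips of the shut fingers; the grasp point (between the pads) lies 19 mm behind it; z points along the fingers, x is the direction in which the jaws open and shut, and the axes are right-handed (so a half turn about z gives the same grasp; the last joint's range is limited). The gripper opens to 91 mm and grips with 3 to 60 N. Pads are 32 mm wide; open, the fingers measure 118 mm over their backs; the gripper's body (76 mm by 178 mm) begins 60 mm behind the grasp point.
Start: joints at [-64.343, 18.312, 89.639, -0, 72.044, -1.146], TCP at [259.287, -513.238, 213.976] pointing down, gripper open.
Joint ranges: [-177.97, 177.97], [-48.28, 115.42], [12.27, 149.76], [-77.06, 257.06], [2.81, 150.46], [-146.56, 146.56]. Speed limits (degrees/s): [147.25, 147.25, 180, 180, 180, 180].

### API

Orientations are given as [roll, pitch, yaw] about the fixed x, y, z axes, in that order (R = Rz(yaw) Ry(pitch) Rx(roll)).
In Python, from workcell import monitor, vision, job, models gives the robot as it stands.
- The arm moves only by the shell command python3 -m creep 'ROWS' [FORCE]. ROWS is text: rows parted by semicolons, each of 7 numbers parted by spaces: the shift along the world's x, y, z in cm, then the turn, a rotation vector about the world's x, y, z in rad, then the gripper's target within -1 to 1 (shut at 1, half-way at 0, fully open at -1). In form: tx ty tz ax ay az hand; .... A call has 1 to 12 rows; each row shifts and turns the pose as measured when the row begins; what a row does not reach is not made up. A row lasts 1/12 s, in which the tool goes at most 41.7 mm and 7.16 degrees, less where a joint would pass 70% of its speed; a pose out of reach is approached as far as the arm can. A call is refused whole if a number of a shift passes 4.17 or a number of a turn 0.125, either way. A call with a gripper value outside its range is refused whole. The fingers move at their own pace and stop on an object; FORCE is the grip in N (left out, the last holds). Time passes only in rows, so rows that do not move let the fingers close. It gives the time, the measured TCP pose, the force and the opening at its end, in the units of the state.
- monitor.state(): the state, without advancing time (a new reading comes with each control period).
- vision.grab_frame(name): name is "scene" or "top"; returns a dict with "img" (400x640x3 uint8, red, green, blue), "mtx" (3x3 intrinsics, pixels), "dist_coeffs" ([k1, k2, p1, p2, k3] as OpenCV has them; the pictures are not rectified), "view" (4x4, takes a point from world to camera coordinates). Camera axes: x right, y down, z forward; pixel columns grow to the right and rows downward; lengths in mm; the calibration is good to about 2 mm. A picture is of the moment at which its call begins. There is no depth.
- job.job_done(): hands the job in, once; it reports no verdict.
Trained networks look in the newest picture that a camera, given by its name, has taken for a name from the list of things; names that differ only in an ending like _2 or _b are one class to them, and where a whole thing is asked for, a point or a joint stands for the part that bears it (a point fixed in the world has none). Each returns a list of dicts, best first, with "confidence" (0 to 1); they miss things now and then, are a little off and sometimes report something else, mostly with a low value. They report only what shows in the picture. A call takes as long as a camera call.
- models.search_frame(camera, query): "rect" ([left, top, right, bottom] in pixels, round what is visible of it).
- models.mark_of(camera, query): "at" ([column, row] in pixels: a listed point, or the origin of a listed thing).
The state is a dict: "time_s": time; "qpos": joint angles; "qvel": joint speeds; "effort": joint torques, N m; "ee_pos": TCP position; "ee_rot": TCP orientation; "force": force on the tool from outside, world axes, zero at the start; "torque": the same for the moment, N m; "gripper_width": finger opening in mm.
Only numpy, scipy, OpenCV 4.12 (cv2) and the standard library are available. Lean on these libraries where they do the work, as an engineer would, in place of code of your own. Each camera call takes 0.05 s, during which the arm holds its last target.

## Working session

There is one attempt and no reset: what is moved stays moved. The work goes in short steps, Python scripts to look and compute and a shell command to move; the robot and the scene stay as the last step left them, time stands still between calls to the robot, and variables do not carry over. Pictures are saved under pics/ and viewed, and the job is handed in when it is done.

```bash
ls; mkdir -p pics; python3 - <<'E'
from workcell import monitor, vision, models
import cv2
print(monitor.state())
for n in("scene","top"):
    f=vision.grab_frame(n); cv2.imwrite(f"pics/{n}0.png",f["img"][:,:,::-1]); print(n,f["mtx"],f["dist_coeffs"],f["view"])
    for q in["shaft_1_center","thick_shaft_center","plate","gauge_bar","bay","reject_tray","mat","oil_bottle_center","loupe_center","wipe_bottle_center"]:
        print(q,[(round(d["confidence"],2),[round(v) for v in d["at"]]) for d in models.mark_of(n,q)])
E
```

```text
pics
{'time_s': 0.0, 'qpos': array([-6.43436396e+01,  1.83484884e+01,  8.97069201e+01, -7.34872555e-04,
        7.20456463e+01, -1.14593739e+00]), 'qvel': array([ 0.07521976,  0.05990763, -0.09426722, -0.0185507 , -0.02395082,
       -0.05630011]), 'effort': array([-1.10248253e-03, -4.12465560e+01, -2.31976533e+01,  7.27452594e-02,
        4.55895730e-02, -1.26621212e-04]), 'ee_pos': array([ 259.04444979, -512.75430733,  213.14842544]), 'ee_rot': array([-1.79998678e+02,  1.01048681e-01, -6.31974739e+01]), 'force': array([ 1.42271559, -0.67954331, -0.02912869]), 'torque': array([-0.0239409 , -0.01057711,  0.01213953]), 'gripper_width': 91.28259113936791}
scene [[517.88646466   0.         329.10824695]
 [  0.         517.88646466 194.56555962]
 [  0.           0.           1.        ]] [-0.05694582  0.          0.          0.          0.        ] [[-8.19163975e-01 -5.73477453e-01 -9.69493385e-03  5.10905561e+02]
 [-4.21687851e-01  6.13630835e-01 -6.67560151e-01  2.50551572e+02]
 [ 3.88779806e-01 -5.42752991e-01 -7.44492749e-01  1.11503150e+03]
 [ 0.00000000e+00  0.00000000e+00  0.00000
[... 568 characters left out ...]
     1.        ]] [-0.09318603  0.          0.          0.          0.        ] [[ 1.59360733e-02 -9.99869756e-01  2.55202037e-03  4.69433116e+01]
 [-9.95392371e-01 -1.61059685e-02 -9.45231476e-02  6.00389221e+02]
 [ 9.45519393e-02 -1.03393379e-03 -9.95519393e-01  1.38788817e+03]
 [ 0.00000000e+00  0.00000000e+00  0.00000000e+00  1.00000000e+00]]
shaft_1_center [(0.59, [294, 229])]
thick_shaft_center [(0.86, [271, 236])]
plate [(0.91, [388, 207])]
gauge_bar [(0.87, [414, 209])]
bay [(0.81, [418, 209]), (0.41, [214, 208])]
reject_tray []
mat [(0.82, [266, 229])]
oil_bottle_center [(0.57, [420, 208]), (0.44, [216, 210])]
loupe_center [(0.63, [214, 186])]
wipe_bottle_center [(0.62, [403, 156])]
```

```bash
python3 - <<'E'
import cv2
a=cv2.imread("pics/top0.png"); cv2.imwrite("pics/t0z.png",cv2.resize(a[140:280,190:450],None,fx=3,fy=3,interpolation=cv2.INTER_CUBIC))
a=cv2.imread("pics/scene0.png"); cv2.imwrite("pics/s0z.png",cv2.resize(a[80:340,200:460],None,fx=2.3,fy=2.3,interpolation=cv2.INTER_CUBIC))
E
```

```text
(no output)
```

View pics/t0z.png

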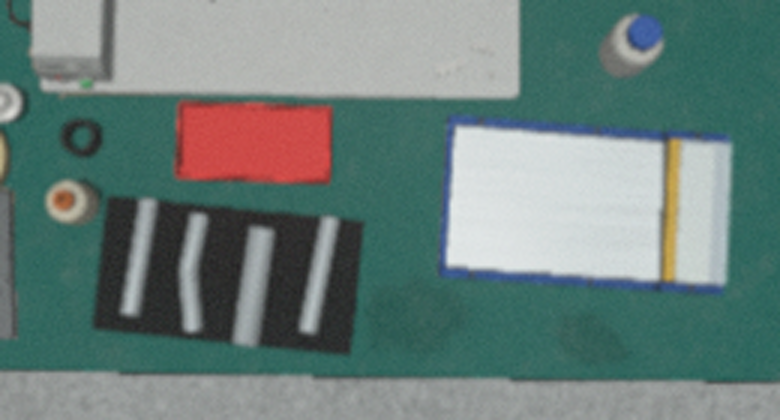

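View pics/s0z.png

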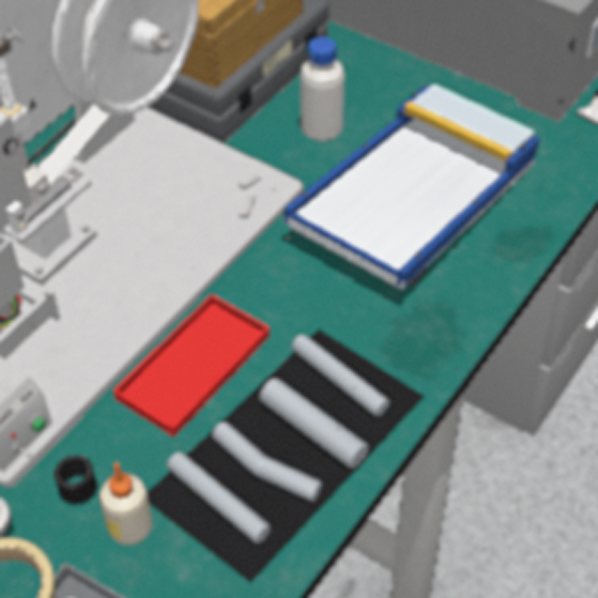

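View pics/top0.png

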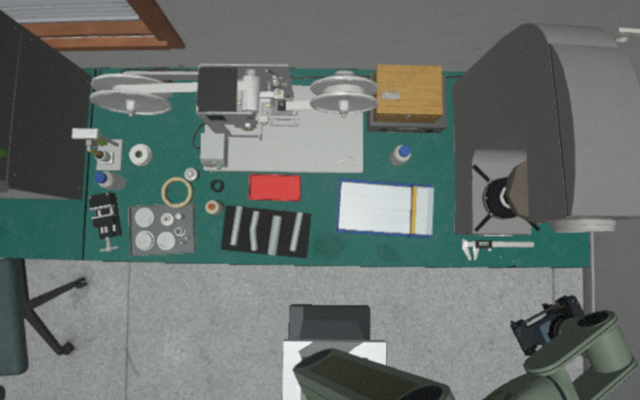

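```bash
cat > h.py <<'E'
from workcell import monitor, vision, models
import cv2, numpy as np
def ray(f,p):
    u=cv2.undistortPoints(np.array(p,float).reshape(-1,1,2),f["mtx"],f["dist_coeffs"]).reshape(-1,2)
    R=f["view"][:3,:3];t=f["view"][:3,3]
    return -R.T@t,(R.T@np.c_[u,np.ones(len(u))].T).T
def atz(f,p,z):
    c,d=ray(f,p); return c+d*((z-c[2])/d[:,2])[:,None]
def proj(f,P):
    V=f["view"]; return cv2.projectPoints(np.array(P,float).reshape(-1,1,3),cv2.Rodrigues(V[:3,:3])[0],V[:3,3],f["mtx"],f["dist_coeffs"])[0].reshape(-1,2)
def quad(m):
    c=max(cv2.findContours(m,cv2.RETR_EXTERNAL,cv2.CHAIN_APPROX_NONE)[0],key=cv2.contourArea); return c
E
python3 - <<'E'
from h import *
np.set_printoptions(precision=1,suppress=True)
for n,roi in(("top",(215,200,315,262)),("scene",(255,215,395,335))):
    f=vision.grab_frame(n); im=f["img"]; hsv=cv2.cvtColor(im,cv2.COLOR_RGB2HSV)
    # mat dark
    g=im.max(2)
    x0,y0,x1,y1=roi
    m=np.zeros(g.shape,np.uint8); 
    sub=((g>105)&(hsv[...,1]<50)).astype(np.uint8); m[y0:y1,x0:x1]=sub[y0:y1,x0:x1]
    k,lab,st,ce=cv2.connectedComponentsWithStats(m)
    for i in range(1,k):
        if st[i,4]<60: continue
        ys,xs=np.where(lab==i); P=np.c_[xs,ys].astype(float)
        (c,s,a)=cv2.minAreaRect(P.astype(np.float32))
        w,v=np.linalg.eigh(np.cov(P.T)); d=v[:,1]; t=(P-P.mean(0))@d
        e=np.array([P.mean(0)+d*t.min(),P.mean(0)+d*t.max()])
        W=atz(f,e,13 if True else 0); D=W[1]-W[0]
        print(n,i,st[i],"c",np.array(c),"mid",W.mean(0)[:2],"len",np.linalg.norm(D),"ang",np.degrees(np.arctan2(D[1],D[0])),"wid",min(s))
    for nm,mk in(("red",(((hsv[...,0]<8)|(hsv[...,0]>172))&(hsv[...,1]>140)&(hsv[...,2]>90))),("yellow",((hsv[...,0]>18)&(hsv[...,0]<30)&(hsv[...,1]>120)))):
        mk=mk.astype(np.uint8).copy(); mk[:100]=0 if n=="scene" else mk[:100]; 
        if n=="top": mk[:150]=0
        if nm=="yellow": mk[:, :370]=0; mk[:,480:]=0; mk[260:]=0
        c=quad(mk); r=cv2.minAreaRect(c); b=cv2.boxPoints(r); z=14 if nm=="red" else 65-20
        W=atz(f,b,z); print(n,nm,b.ravel(),W[:,:2].ravel(),W.mean(0)[:2])
    # plate: blue
E
```

```text
top 2 [230 206  12  39 231] c [235.8 225.1] mid [500.6 311.1] len 120.39886901829439 ang 172.037393866847 wid 5.918363094329834
top 3 [250 211   9  40 233] c [253.4 230.4] mid [484.9 255.8] len 120.96462579808099 ang 178.52331404973685 wid 7.3402533531188965
top 4 [290 212  13  39 232] c [295.9 231.1] mid [485.3 124.5] len 121.43873107224093 ang 169.60882584587526 wid 5.6873674392700195
top 5 [268 216  13  40 322] c [273.9 235.2] mid [471.5 192.1] len 121.40756379240683 ang 172.50863453111782 wid 8.162041664123535
top red [248.4 198.8 249.2 173.9 299.8 175.6 299.  200.5] [582.5 274.3 660.6 274.1 657.8 115.8 579.8 116.9] [620.2 195.3]
top yellow [410.5 232.  412.5 186.9 415.6 187.  413.5 232.1] [ 487.1 -223.8  624.6 -230.4  624.3 -239.9  486.8 -233.2] [ 555.7 -231.8]
scene 1 [255 215  26  28 357] c [267.5 228.5] mid [685.4 193.4] len 99.70637746236719 ang 91.24896257894764 wid 25.0
scene 9 [327 226  42  34 414] c [347.3 242. ] mid [486.6 122.4] len 126.46215316383166 ang -10.278790962563313 wid 8.589556694030762
scene 12 [313 244  46  39 623] c [335.6 262.6] mid [476.3 186.6] len 130.71608658136776 ang -7.458196743212167 wid 12.199997901916504
scene 14 [ 338  261   57   74 2127] c [366.  297.5] mid [336.9 218.6] len 222.59657973031182 ang 94.63778139952693 wid 56.0
scene 15 [292 263  47  34 474] c [314.5 280.8] mid [487.2 253.5] len 125.60229679664339 ang -1.54119826160194 wid 11.88134479522705
scene 17 [273 277  44  38 489] c [294.3 295.1] mid [502.  308.7] len 127.06248376068257 ang -7.841936779203891 wid 9.454246520996094
scene 19 [255 286  11  31 242] c [260. 301.] mid [553.8 363.4] len 74.5457703412081 ang 127.61609659834114 wid 10.0
scene red [248.5 250.5 296.  203.  318.  225.  270.5 272.5] [661.6 275.4 659.4  94.8 572.  120.8 580.2 293.4] [618.3 196.1]
scene yellow [375.4 128.3 377.3 124.4 421.3 145.3 419.5 149.2] [ 626.7 -231.6  631.1 -248.9  487.3 -242.6  484.1 -226. ] [ 557.3 -237.3]
```

```bash
python3 - <<'E'
from h import *
from scipy.optimize import least_squares
np.set_printoptions(precision=1,suppress=True)
F={n:vision.grab_frame(n) for n in("top","scene")}
def pts(p,L):
    x,y,yaw=p; c,s=np.cos(yaw),np.sin(yaw); a=np.radians(6)
    ex=np.array([c,s,0]);ey=np.array([-s*np.cos(a),c*np.cos(a),np.sin(a)]);ez=np.cross(ex,ey)
    return np.array([x,y,29])+np.array(L)@np.array([ex,ey,ez])
# blue & yellow: rendered outline vs observed masks -- use IoU-free approach: yellow box + blue contour extremes
obs=[]
for n,f in F.items():
    hsv=cv2.cvtColor(f["img"],cv2.COLOR_RGB2HSV)
    m=((hsv[...,0]>102)&(hsv[...,0]<125)&(hsv[...,1]>90)).astype(np.uint8)
    y0,y1,x0,x1=(170,250,325,445) if n=="top" else (110,215,315,445)
    q=np.zeros_like(m);q[y0:y1,x0:x1]=m[y0:y1,x0:x1]
    P=np.argwhere(q)[:,::-1]; 
    h=cv2.convexHull(P.astype(np.int32)); ap=cv2.approxPolyDP(h,4,True); print(n,ap.reshape(-1,2).tolist())
    m=((hsv[...,0]>18)&(hsv[...,0]<30)&(hsv[...,1]>120)).astype(np.uint8)
    q=np.zeros_like(m);q[y0:y1,x0:x1]=m[y0:y1,x0:x1]
    ys,xs=np.where(q); print("yellow mean",xs.mean(),ys.mean())
    obs.append((n,(xs.mean(),ys.mean()),{d:models.mark_of(n,d)[0]["at"] for d in("plate","gauge_bar","bay")}))
print(obs)
def res(p):
    r=[]
    for n,y,mk in obs:
        f=F[n]
        r+=list(2*(proj(f,pts(p,[[0,-76,36]] if n=="top" else [[0,-73,33]]))[0]-y))
        for d,L in(("plate",[0,0,0]),("gauge_bar",[0,-76,24]),("bay",[0,-106,0])): r+=list(proj(f,pts(p,[L]))[0]-mk[d])
    return r
s=least_squares(res,[555,-160,-.05]); p=s.x; print(p,np.degrees(p[2]),np.array(s.fun))
p[2]=np.radians(-2.8)
for n,f in F.items():
    im=cv2.resize(f["img"],None,fx=4,fy=4,interpolation=cv2.INTER_CUBIC)
    def line(L,col):
        q=proj(f,pts(p,L)); cv2.polylines(im,[np.round(q*4+1.5).astype(int)],True,col,1)
    line([[-72,146,0],[72,146,0],[72,-70,0],[-72,-70,0]],(255,0,0))
    line([[-82,149,12],[82,149,12],[82,-130,12],[-82,-130,12]],(0,255,0))
    line([[-72,-70,36],[72,-70,36],[72,-82,36],[-72,-82,36]],(255,0,255))
    y0,y1,x0,x1=(165,255,325,445) if n=="top" else (100,220,310,450)
    cv2.imwrite(f"pics/fit_{n}.png",im[y0*4:y1*4,x0*4:x1*4,::-1])
E
```

```text
top [[432, 185], [430, 237], [336, 230], [341, 178]]
yellow mean 413.006993006993 209.58041958041957
scene [[433, 140], [377, 202], [324, 175], [385, 117]]
yellow mean 398.615763546798 136.83251231527095
[('top', (np.float64(413.006993006993), np.float64(209.58041958041957)), {'plate': [387.5, 208.5], 'gauge_bar': [413.2, 208.2], 'bay': [417.6, 208.7]}), ('scene', (np.float64(398.615763546798), np.float64(136.83251231527095)), {'plate': [377.6, 158.9], 'gauge_bar': [402.1, 139.4], 'bay': [400.8, 140.4]})]
[ 560.6 -151.5   -0.1] -5.103846981084968 [ 0.9  0.6 -1.5 -0.7 -1.   1.9  1.5  2.8 -2.2 -0.6  2.9 -0.8 -4.4 -0.7
  1.6  0.4]
```

View pics/fit_top.png

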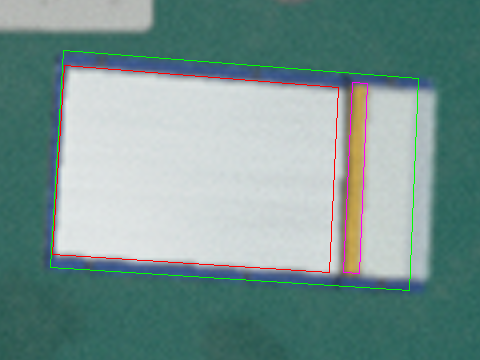

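View pics/fit_scene.png

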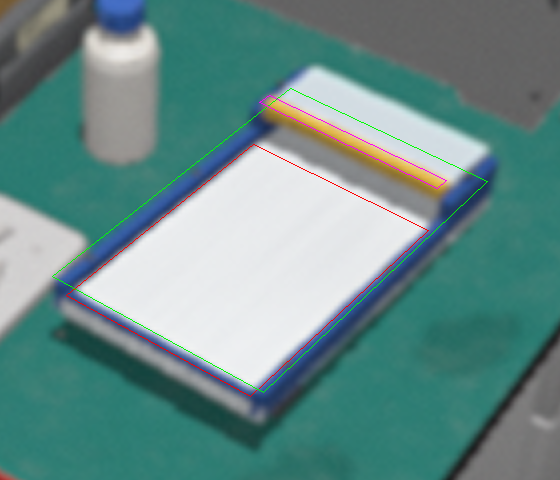

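```bash
python3 - <<'E'
from h import *
f=vision.grab_frame("top");g=vision.grab_frame("scene")
print(atz(f,[[213.5,207],[218,186],[402,155],[404,152]],[50])[:,:2])
print(atz(f,[[211.5,206.5]],[105])[:,:2], atz(g,[[252.5,290]],[105])[:,:2], atz(g,[[255,301]],[50])[:,:2])
E
python3 -m creep '1.4 4.0 -0.2 0 0 -0.054 0;1.4 4.0 -0.2 0 0 -0.054 0;1.4 4.0 -0.2 0 0 -0.054 0;1.4 4.0 -0.2 0 0 -0.054 0;1.4 4.0 -0.2 0 0 -0.054 0;1.4 4.0 -0.2 0 0 -0.054 0;1.4 4.0 -0.2 0 0 -0.054 0;1.4 4.0 -0.2 0 0 -0.054 0;1.4 4.0 -0.2 0 0 -0.054 0;1.4 4.0 -0.2 0 0 -0.054 0;1.4 4.0 -0.2 0 0 -0.054 0;1.4 4.0 -0.2 0 0 -0.054 0' 25
```

```text
[[ 552.89879395  374.34196444]
 [ 617.16096218  362.91082467]
 [ 721.85205418 -197.40992858]
 [ 731.30718677 -203.62636677]]
[[550.79908141 367.74492062]] [[538.46462184 387.95811198]] [[544.18966867 383.48716418]]
time_s: 2.7
ee_pos: [420.9, -43.2, 191.2]
ee_rot: [-179.7, -0.4, -103.1]
force: [1.2, -0.8, 0.6]
gripper_width: 45.8
```

```bash
python3 -m creep '1.3 3.5 -1 0 0 0.01 0;1.3 3.5 -2 0 0 0.01 0;1.3 3.5 -2 0 0 0.01 0;1.3 3.5 -2 0 0 0.01 0;1.3 2.8 -2 0 0 0.01 0;0 0 -2 0 0 0 0;0 0 0 0 0 0 0'
```

```text
time_s: 3.28
ee_pos: [489.6, 135.6, 83.3]
ee_rot: [-178.9, -0.1, -99.6]
force: [-1.4, -0.8, 0.0]
gripper_width: 45.9
```

```bash
python3 -m creep '-0.2 -0.7 -1.5 -0.01 0 -0.005 0;-0.15 -0.5 -1.5 -0.01 0 -0.005 0;0 0 -1.5 0 0 0 0;0 0 0 0 0 0 0;0 0 0 0 0 0 0'; python3 - <<'E'
from h import *
f=vision.grab_frame("scene"); cv2.imwrite("pics/s1.png",cv2.resize(f["img"][150:330,220:460,::-1],None,fx=3,fy=3,interpolation=cv2.INTER_CUBIC))
E
```

```text
time_s: 3.7
ee_pos: [487.9, 122.9, 40.3]
ee_rot: [-178.5, -1.2, -100.2]
force: [1.1, -0.1, -0.1]
gripper_width: 45.2
```

View pics/s1.png

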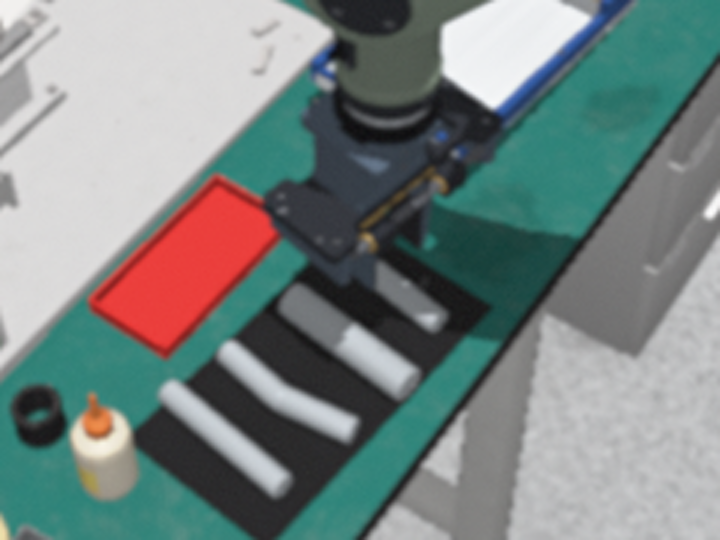

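```bash
cat > w.py <<'E'
import sys,numpy as np
from workcell import monitor
from scipy.spatial.transform import Rotation as Ro
# args: x y z yaw tiltdeg(about plate x) -> remaining shift cm and rotvec
x,y,z,yaw,t=map(float,sys.argv[1:6])
s=monitor.state(); R=Ro.from_euler("xyz",s["ee_rot"],degrees=True)
ax=np.array([np.cos(np.radians(-2.8)),np.sin(np.radians(-2.8)),0])
T=Ro.from_rotvec(ax*np.radians(t))*Ro.from_euler("xyz",[180,0,yaw],degrees=True)
print("pos",np.round(s["ee_pos"],1),"d_cm",np.round((np.array([x,y,z])-s["ee_pos"])/10,2),"rot",np.round((T*R.inv()).as_rotvec(),3),"F",np.round(s["force"],1),"w",round(s["gripper_width"],1),"t",s["time_s"],"q6",round(s["qpos"][5],1))
E
python3 -m creep '-0.1 0 -1 0.012 0.011 0 0;-0.1 0 -1 0.012 0.011 0 0;0 0 -0.8 0 0 0 0;0 0 0 0 0 0 0'; python3 w.py 486 123.5 7 -100.3 0
```

```text
time_s: 4.08
ee_pos: [489.1, 122.8, 15.0]
ee_rot: [-179.6, 0.2, -100.3]
force: [-0.7, -0.7, 0.2]
gripper_width: 45.9
pos [489.1 122.8  15. ] d_cm [-0.31  0.07 -0.8 ] rot [-0.003  0.007 -0.001] F [-0.7 -0.7  0.2] w 45.9 t 4.0833 q6 112.9
```

```bash
python3 -m creep '-0.2 0.05 -0.4 0 0 0 0;0 0 -0.4 0 0 0 0;0 0 0 0 0 0 0.3;0 0 0 0 0 0 1;0 0 0 0 0 0 1;0 0 0 0 0 0 1;0 0 0 0 0 0 1' 30; python3 w.py 486 123.5 7 -100.3 0
```

```text
time_s: 4.67
ee_pos: [487.7, 123.6, 7.3]
ee_rot: [-179.5, 0.3, -100.2]
force: [0.6, 0.2, -2.1]
gripper_width: 19.4
pos [487.7 123.6   7.3] d_cm [-0.17 -0.01 -0.03] rot [-0.003  0.009 -0.001] F [ 0.6  0.2 -2.1] w 19.4 t 4.6667 q6 113.1
```

```bash
python3 -m creep '0 0 1.5 0 0 0 1;0 0 2.5 0 0 0 1;0 0 3 0 0 0 1;1 -2.2 1.5 0.015 0 0.02 1;1 -2.2 0.5 0.015 0 0.02 1;1 -2.2 0 0.015 0 0.02 1;1 -2.2 0 0.015 0 0.02 1;1 -2.2 0 0.015 0 0.02 1;1 -2.2 0 0.015 0 0.02 1;1 -2.2 0 0.015 0 0.02 1;0.7 -1.8 0 0 0 0 1;0 0 0 0 0 0 1'; python3 w.py 565.5 -52 46 -92.8 6
```

```text
time_s: 5.67
ee_pos: [563.5, -55.9, 100.5]
ee_rot: [179.8, 6.3, -91.4]
force: [0.1, 0.1, -2.0]
gripper_width: 19.6
pos [563.5 -55.9 100.5] d_cm [ 0.2   0.39 -5.45] rot [-0.005 -0.004 -0.025] F [ 0.1  0.1 -2. ] w 19.6 t 5.6667 q6 77.0
```

```bash
python3 -m creep '0.1 0.2 -1.5 -0.003 0 -0.012 1;0.1 0.2 -1.5 0 0 -0.012 1;0 0 -1.2 0 0 0 1;0 0 0 0 0 0 1;0 0 0 0 0 0 1'; python3 w.py 565.5 -52 46 -92.8 6;  python3 - <<'E'
from h import *
f=vision.grab_frame("scene"); cv2.imwrite("pics/s2.png",cv2.resize(f["img"][90:270,260:460,::-1],None,fx=3,fy=3,interpolation=cv2.INTER_CUBIC))
E
```

```text
time_s: 6.08
ee_pos: [564.4, -52.0, 56.6]
ee_rot: [179.6, 6.1, -93.0]
force: [-0.1, -0.1, -0.3]
gripper_width: 19.2
pos [564.4 -52.   56.6] d_cm [ 0.11 -0.   -1.06] rot [-0.002 -0.006  0.003] F [-0.1 -0.1 -0.3] w 19.2 t 6.0833 q6 78.3
```

View pics/s2.png

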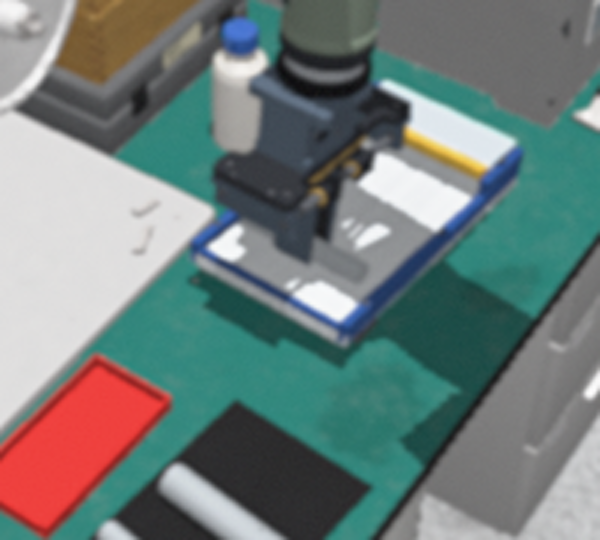

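```bash
python3 -m creep '0.1 0 -0.4 0 0 0 1;0 0 -0.3 0 0 0 1;0 0 0 0 0 0 1'; python3 w.py 565.5 -52 46 -92.8 6; python3 -m creep '0 0 -0.25 0 0 0 1;0 0 0 0 0 0 1'
```

```text
time_s: 6.38
ee_pos: [566.0, -51.2, 50.9]
ee_rot: [179.8, 6.1, -92.9]
force: [-0.0, 0.1, -1.8]
gripper_width: 19.4
pos [566.  -51.2  50.9] d_cm [-0.05 -0.08 -0.49] rot [-0.002 -0.004  0.002] F [-0.   0.1 -1.8] w 19.4 t 6.3833 q6 78.2
time_s: 6.55
ee_pos: [566.4, -51.1, 48.9]
ee_rot: [179.9, 6.1, -92.9]
force: [-0.3, -0.2, -2.8]
gripper_width: 19.2
```

```bash
python3 -m creep '0 0 -0.2 0 0 0 1;0 0 0 0 0 0 1';python3 -m creep '0 0 -0.15 0 0 0 1;0 0 0 0 0 0 1'
```

```text
time_s: 6.72
ee_pos: [566.7, -51.2, 47.1]
ee_rot: [179.9, 6.1, -92.9]
force: [-0.8, 0.4, -2.4]
gripper_width: 19.3
time_s: 6.88
ee_pos: [566.8, -51.2, 45.6]
ee_rot: [179.9, 6.1, -92.9]
force: [-0.8, 0.8, -2.5]
gripper_width: 19.5
```

```bash
python3 -m creep '0 0 -0.15 0 0 0 1;0 0 0 0 0 0 1';python3 -m creep '0 0 -0.1 0 0 0 1;0 0 0 0 0 0 1'
```

```text
time_s: 7.05
ee_pos: [567.0, -51.3, 44.0]
ee_rot: [180.0, 6.1, -92.9]
force: [0.1, -0.2, -1.7]
gripper_width: 19.5
time_s: 7.22
ee_pos: [567.1, -51.3, 43.7]
ee_rot: [180.0, 6.1, -92.9]
force: [0.4, -0.3, 1.2]
gripper_width: 19.2
```

```bash
python3 -m creep '0 0 0 0 0 0 0;0 0 0 0 0 0 0;0 0 0 0 0 0 0;0 -0.1 2 0 0 0 0;0 -0.2 3 0 0 0 0;0 -0.2 3 0 0 0 0;0 0 0 0 0 0 0'; python3 - <<'E'
from h import *
for n,(y0,y1,x0,x1) in(("scene",(90,270,260,460)),("top",(165,255,325,445))):
    f=vision.grab_frame(n); cv2.imwrite(f"pics/r3{n}.png",cv2.resize(f["img"][y0:y1,x0:x1,::-1],None,fx=3,fy=3,interpolation=cv2.INTER_CUBIC))
E
```

```text
time_s: 7.8
ee_pos: [566.3, -56.1, 125.2]
ee_rot: [179.8, 6.1, -92.9]
force: [0.4, -0.2, 0.5]
gripper_width: 45.6
```

View pics/r3scene.png

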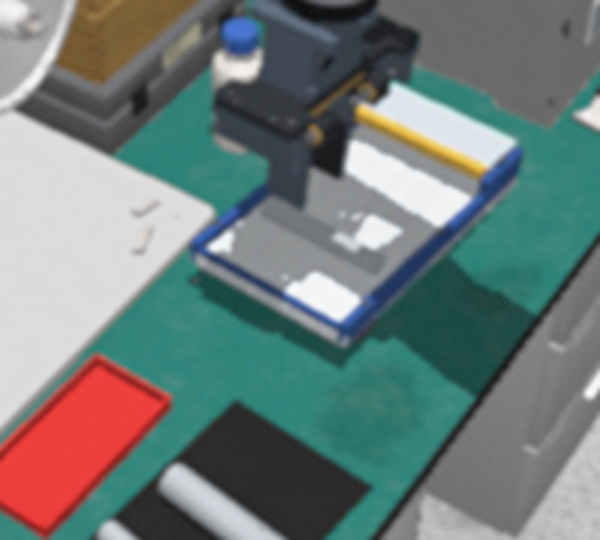

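```bash
python3 -m creep '-0.8 3.1 0.2 -0.01 0 -0.008 0;-0.8 3.1 0.2 -0.01 0 -0.008 0;-0.8 3.1 0 -0.01 0 -0.008 0;-0.8 3.1 0 -0.01 0 -0.008 0;-0.8 3.1 0 -0.01 0 -0.008 0;-0.8 3.1 0 -0.01 0 -0.008 0;-0.8 3.1 0 -0.01 0 -0.008 0;-0.8 3.1 0 -0.01 0 -0.008 0;-0.8 3.1 0 -0.01 0 -0.008 0;-0.8 3.1 0 -0.01 0 -0.008 0;-0.7 3.1 0 0 0 -0.008 0;0 0 0 0 0 0 0'; python3 w.py 473.6 314 60 -98 0; python3 - <<'E'
from h import *
f=vision.grab_frame("scene"); cv2.imwrite("pics/s4.png",cv2.resize(f["img"][90:340,220:460,::-1],None,fx=2.4,fy=2.4,interpolation=cv2.INTER_CUBIC))
E
```

```text
time_s: 8.9
ee_pos: [460.8, 295.4, 107.0]
ee_rot: [178.5, -0.4, -98.7]
force: [-0.6, 0.9, -0.3]
gripper_width: 45.1
pos [460.8 295.4 107. ] d_cm [ 1.28  1.86 -4.7 ] rot [ 0.003 -0.027  0.012] F [-0.6  0.9 -0.3] w 45.1 t 8.9 q6 129.4
```

View pics/s4.png

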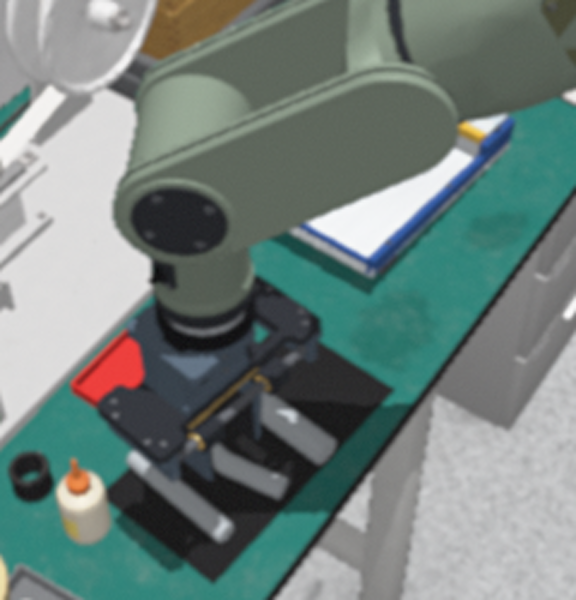

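```bash
python3 -m creep '0.4 0.65 -1.2 0 -0.009 0.004 0;0.4 0.6 -1.5 0 -0.009 0.004 0;0.3 0.5 -1.5 0 -0.009 0.004 0;0 0 0 0 0 0 0'; python3 w.py 473.6 314 40 -98 0; python3 - <<'E'
from h import *
for n,(y0,y1,x0,x1) in(("scene",(200,340,220,400)),("top",(160,265,190,450))):
    f=vision.grab_frame(n); cv2.imwrite(f"pics/r5{n}.png",cv2.resize(f["img"][y0:y1,x0:x1,::-1],None,fx=3,fy=3,interpolation=cv2.INTER_CUBIC))
E
```

```text
time_s: 9.28
ee_pos: [470.1, 307.6, 59.5]
ee_rot: [179.8, -0.7, -97.9]
force: [-0.3, 0.0, 0.5]
gripper_width: 45.7
pos [470.1 307.6  59.5] d_cm [ 0.35  0.64 -1.95] rot [ 0.011 -0.005 -0.002] F [-0.3  0.   0.5] w 45.7 t 9.2833 q6 130.4
```

View pics/r5scene.png

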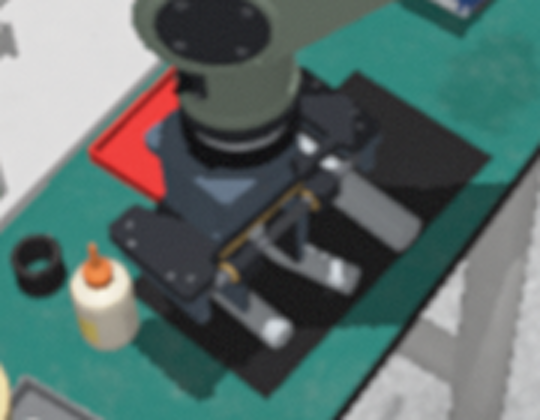

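View pics/r5top.png

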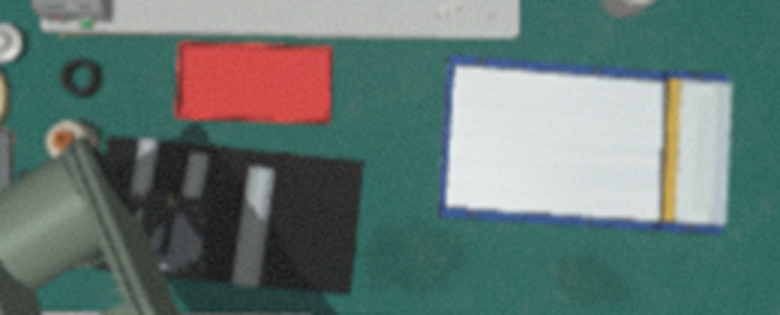

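```bash
python3 -m creep '0.2 0.35 -1 0.005 0 0 0.1;0.15 0.3 -1 0.005 0 0 0.1;0 0 -0.5 0 0 0 0.1;0 0 0 0 0 0 0.1'; python3 w.py 473.6 314 7 -98 0; python3 - <<'E'
from h import *
for n,(y0,y1,x0,x1) in(("scene",(200,340,220,400)),):
    f=vision.grab_frame(n); cv2.imwrite(f"pics/r6{n}.png",cv2.resize(f["img"][y0:y1,x0:x1,::-1],None,fx=3,fy=3,interpolation=cv2.INTER_CUBIC))
E
```

```text
time_s: 9.72
ee_pos: [476.6, 313.1, 36.6]
ee_rot: [180.0, 0.2, -98.1]
force: [-0.6, 0.4, -0.2]
gripper_width: 41.0
pos [476.6 313.1  36.6] d_cm [-0.3   0.09 -2.96] rot [-0.003  0.     0.002] F [-0.6  0.4 -0.2] w 41.0 t 9.7167 q6 130.0
```

View pics/r6scene.png

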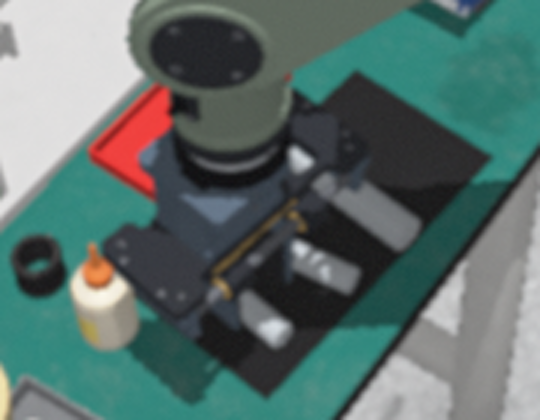

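```bash
python3 -m creep '-0.4 0.1 0 0 0 0 0.1;-0.4 0 -0.6 0 0 0 0.1;0 0 -0.7 0 0 0 0.1;0 0 0 0 0 0 0.1'; python3 w.py 469 314.6 7 -98 0
```

```text
time_s: 10.1
ee_pos: [468.4, 314.4, 23.9]
ee_rot: [-179.9, 0.3, -98.1]
force: [-1.3, 1.3, 0.8]
gripper_width: 40.8
pos [468.4 314.4  23.9] d_cm [ 0.06  0.02 -1.69] rot [-0.004  0.002  0.002] F [-1.3  1.3  0.8] w 40.8 t 10.1 q6 130.6
```

```bash
python3 - <<'E'
from h import *
for n,(y0,y1,x0,x1) in(("scene",(230,320,230,330)),("top",(180,250,190,280))):
    f=vision.grab_frame(n); cv2.imwrite(f"pics/r7{n}.png",cv2.resize(f["img"][y0:y1,x0:x1,::-1],None,fx=6,fy=6,interpolation=cv2.INTER_CUBIC))
E
```

```text
(no output)
```

View pics/r7scene.png

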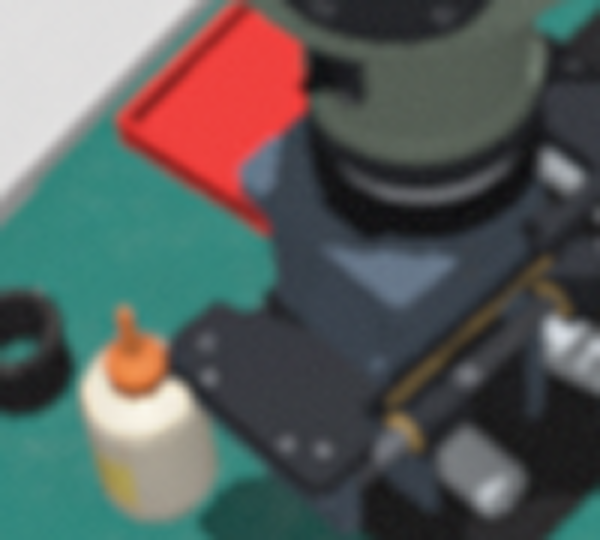

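View pics/r7top.png

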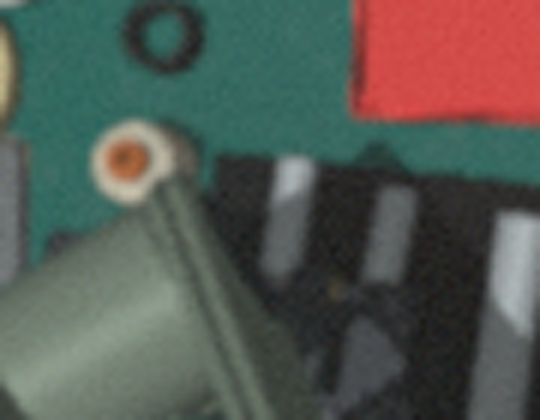

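```bash
python3 -m creep '0 0 -0.5 0 0 0 0.1;0 0 -0.4 0 0 0 0.1;0 0 0 0 0 0 0.1'; python3 w.py 469 314.6 7 -98 0
```

```text
time_s: 10.45
ee_pos: [469.6, 315.2, 15.6]
ee_rot: [-179.8, 0.4, -98.1]
force: [0.9, -1.4, -0.3]
gripper_width: 41.3
pos [469.6 315.2  15.6] d_cm [-0.06 -0.06 -0.86] rot [-0.006  0.005  0.002] F [ 0.9 -1.4 -0.3] w 41.3 t 10.45 q6 130.6
```

```bash
python3 -m creep '-0.05 -0.05 -0.5 0 0 0 0.1;0 0 -0.3 0 0 0 0.1;0 0 0 0 0 0 0.3;0 0 0 0 0 0 1;0 0 0 0 0 0 1;0 0 0 0 0 0 1;0 0 0 0 0 0 1' 45; python3 w.py 469 314.6 7 -98 0
```

```text
time_s: 11.03
ee_pos: [469.1, 314.5, 6.2]
ee_rot: [-179.8, 0.4, -98.1]
force: [-0.0, 0.4, -0.9]
gripper_width: 19.3
pos [469.1 314.5   6.2] d_cm [-0.01  0.01  0.08] rot [-0.006  0.004  0.002] F [-0.   0.4 -0.9] w 19.3 t 11.0333 q6 130.6
```

```bash
python3 -m creep '0 0 1.5 0 0 0 1;0 0 2.5 0 0 0 1;0 0 3 0 0 0 1;0 -1 3 0 0 0 1;0 0 0 0 0 0 1'; python3 w.py 533.5 -50 100 -92.8 6;  python3 - <<'E'
from h import *
f=vision.grab_frame("scene"); cv2.imwrite("pics/s8.png",cv2.resize(f["img"][190:340,220:400,::-1],None,fx=3,fy=3,interpolation=cv2.INTER_CUBIC))
E
```

```text
time_s: 11.45
ee_pos: [465.4, 302.2, 106.2]
ee_rot: [179.7, -0.1, -98.1]
force: [0.5, -0.1, -0.7]
gripper_width: 19.1
pos [465.4 302.2 106.2] d_cm [  6.81 -35.22  -0.62] rot [ 0.105 -0.015  0.092] F [ 0.5 -0.1 -0.7] w 19.1 t 11.45 q6 129.7
```

View pics/s8.png

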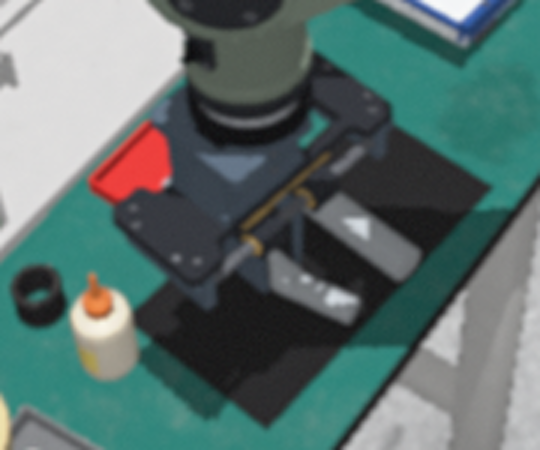

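```bash
python3 -m creep '0.6 -3.0 0 0.01 0 0.009 1;0.6 -3.1 0 0.01 0 0.009 1;0.6 -3.1 0 0.01 0 0.009 1;0.6 -3.1 0 0.01 0 0.009 1;0.6 -3.1 0 0.01 0 0.009 1;0.6 -3.1 0 0.01 0 0.009 1;0.6 -3.1 0 0.01 0 0.009 1;0.6 -3.1 0 0.01 0 0.009 1;0.6 -3.1 0 0.01 0 0.009 1;0.6 -3.1 0 0.01 0 0.009 1;0.5 -2.8 0 0 0 0 1;0 0 0 0 0 0 1'; python3 w.py 533.5 -50 60 -92.8 6
```

```text
time_s: 12.5
ee_pos: [518.6, -46.7, 84.9]
ee_rot: [177.5, 5.7, -92.4]
force: [0.4, 0.9, -1.8]
gripper_width: 18.9
pos [518.6 -46.7  84.9] d_cm [ 1.49 -0.33 -2.49] rot [ 0.003 -0.044 -0.011] F [ 0.4  0.9 -1.8] w 18.9 t 12.5 q6 78.7
```

```bash
python3 -m creep '0.6 -0.2 -0.6 0.003 -0.022 -0.005 1;0.6 -0.1 -0.8 0 -0.02 -0.005 1;0.2 0 -0.6 0 0 0 1;0 0 0 0 0 0 1;0 0 0 0 0 0 1'; python3 w.py 533.5 -50 60 -92.8 6; python3 - <<'E'
from h import *
for n,(y0,y1,x0,x1) in(("scene",(90,250,280,460)),("top",(165,255,325,445))):
    f=vision.grab_frame(n); cv2.imwrite(f"pics/r9{n}.png",cv2.resize(f["img"][y0:y1,x0:x1,::-1],None,fx=3,fy=3,interpolation=cv2.INTER_CUBIC))
E
```

```text
time_s: 12.92
ee_pos: [528.2, -49.9, 56.7]
ee_rot: [179.1, 6.1, -93.1]
force: [0.3, 0.2, -1.6]
gripper_width: 18.9
pos [528.2 -49.9  56.7] d_cm [ 0.53 -0.01  0.33] rot [-0.003 -0.016  0.004] F [ 0.3  0.2 -1.6] w 18.9 t 12.9167 q6 77.8
```

View pics/r9scene.png

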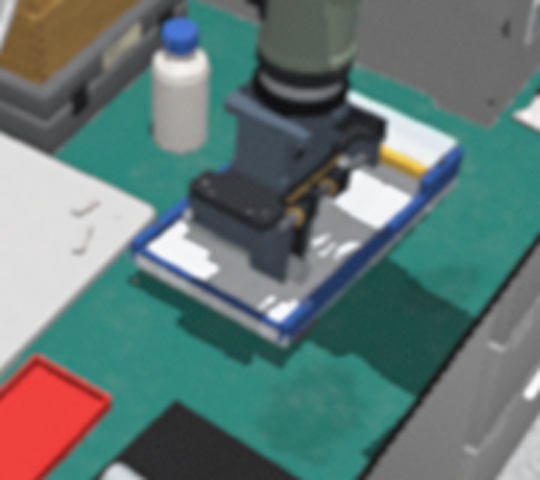

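View pics/r9top.png

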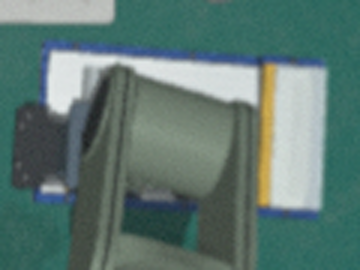

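```bash
python3 - <<'E'
from h import *
f=vision.grab_frame("top")
print(atz(f,[[325+90/3,165+66/3]],60)[:,:2],atz(f,[[325+90/3,165+52/3]],52)[:,:2])
E
python3 w.py 531.5 -50 50 -92.8 6
```

```text
[[619.65567463 -53.01291886]] [[634.78893491 -53.54160639]]
pos [529.  -50.   57.7] d_cm [ 0.25 -0.   -0.77] rot [-0.003 -0.013  0.004] F [-0.8  0.2 -1.5] w 18.9 t 13.0667 q6 77.7
```

```bash
python3 -m creep '0.4 0 -0.5 0 -0.012 0.003 1;0 0 -0.3 0 0 0 1;0 0 0 0 0 0 1';python3 w.py 533.5 -50 50 -92.8 6; python3 -m creep '0 0 -0.2 0 0 0 1;0 0 0 0 0 0 1';python3 -m creep '0 0 -0.15 0 0 0 1;0 0 0 0 0 0 1'
```

```text
time_s: 13.32
ee_pos: [534.1, -49.3, 50.1]
ee_rot: [-179.9, 6.1, -92.7]
force: [-0.6, -0.3, -2.1]
gripper_width: 19.0
pos [534.1 -49.3  50.1] d_cm [-0.06 -0.07 -0.01] rot [-0.002  0.002 -0.001] F [-0.6 -0.3 -2.1] w 19.0 t 13.3167 q6 77.1
time_s: 13.48
ee_pos: [534.2, -49.1, 48.0]
ee_rot: [-179.9, 6.1, -92.7]
force: [0.5, -0.8, -3.0]
gripper_width: 19.3
time_s: 13.65
ee_pos: [534.2, -49.1, 46.5]
ee_rot: [-179.8, 6.1, -92.7]
force: [-0.2, 0.4, -2.0]
gripper_width: 19.1
```

```bash
python3 -m creep '0 0 -0.15 0 0 0 1;0 0 0 0 0 0 1';python3 -m creep '0 0 -0.15 0 0 0 1;0 0 0 0 0 0 1'
```

```text
time_s: 13.82
ee_pos: [534.3, -49.2, 45.0]
ee_rot: [-179.8, 6.1, -92.7]
force: [-0.5, -0.5, -3.0]
gripper_width: 19.0
time_s: 13.98
ee_pos: [534.4, -49.3, 43.4]
ee_rot: [-179.8, 6.1, -92.7]
force: [0.4, 0.3, -1.8]
gripper_width: 19.3
```

```bash
python3 -m creep '0 0 -0.05 0 0 0 1;0 0 0 0 0 0 0;0 0 0 0 0 0 0;0 0 0 0 0 0 0;0 -0.1 2 0 0 0 0;0 -0.2 3 0 0 0 0;0 -0.2 3 0 0 0 0;0 0 0 0 0 0 0'; python3 w.py 486 254.5 100 -91.5 0; python3 - <<'E'
from h import *
for n,(y0,y1,x0,x1) in(("scene",(90,250,280,460)),("top",(165,255,325,445))):
    f=vision.grab_frame(n); cv2.imwrite(f"pics/r10{n}.png",cv2.resize(f["img"][y0:y1,x0:x1,::-1],None,fx=3,fy=3,interpolation=cv2.INTER_CUBIC))
E
```

```text
time_s: 14.65
ee_pos: [534.5, -54.3, 125.9]
ee_rot: [-179.8, 6.2, -92.8]
force: [1.2, -0.1, 0.7]
gripper_width: 45.6
pos [534.5 -54.3 125.9] d_cm [-4.85 30.88 -2.59] rot [-0.107  0.007  0.022] F [ 1.2 -0.1  0.7] w 45.6 t 14.65 q6 78.3
```

View pics/r10scene.png

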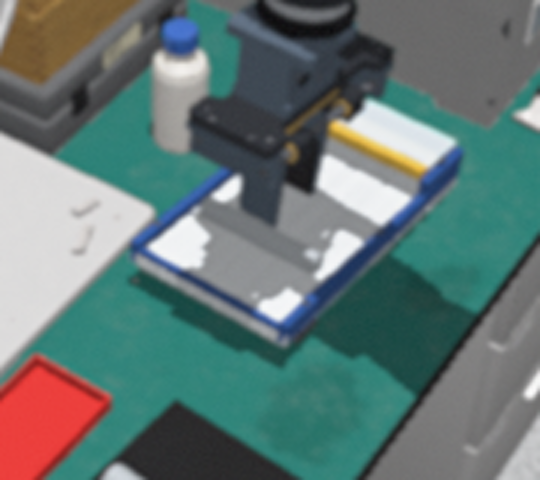

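```bash
python3 -m creep '-0.45 3.0 0 -0.01 0 0.002 0;-0.45 3.0 0 -0.01 0 0.002 0;-0.45 3.0 0 -0.01 0 0.002 0;-0.45 3.0 0 -0.01 0 0.002 0;-0.45 3.0 0 -0.01 0 0.002 0;-0.45 3.0 0 -0.01 0 0.002 0;-0.45 3.0 0 -0.01 0 0.002 0;-0.45 3.0 0 -0.01 0 0.002 0;-0.45 3.0 0 -0.01 0 0.002 0;-0.4 3.0 0 -0.01 0 0.002 0;0 1 0 0 0 0 0;0 0 0 0 0 0 0'; python3 w.py 486 258.5 50 -91.5 0;python3 - <<'E'
from h import *
for n,(y0,y1,x0,x1) in(("scene",(200,340,220,400)),("top",(160,265,190,450))):
    f=vision.grab_frame(n); cv2.imwrite(f"pics/r11{n}.png",cv2.resize(f["img"][y0:y1,x0:x1,::-1],None,fx=3,fy=3,interpolation=cv2.INTER_CUBIC))
E
```

```text
time_s: 15.75
ee_pos: [474.2, 266.3, 105.8]
ee_rot: [178.7, -0.2, -91.9]
force: [-0.9, 0.1, 0.9]
gripper_width: 45.7
pos [474.2 266.3 105.8] d_cm [ 1.18 -0.78 -5.58] rot [ 0.004 -0.023  0.007] F [-0.9  0.1  0.9] w 45.7 t 15.75 q6 119.5
```

View pics/r11scene.png

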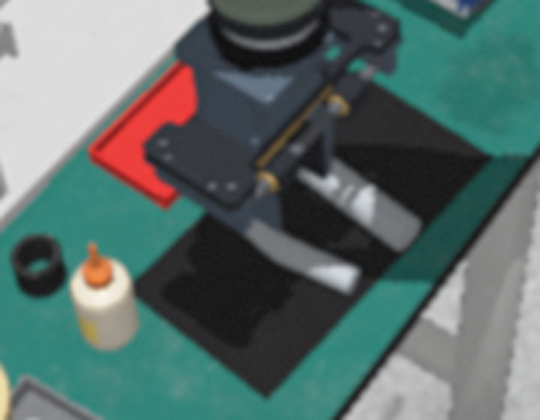

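View pics/r11top.png

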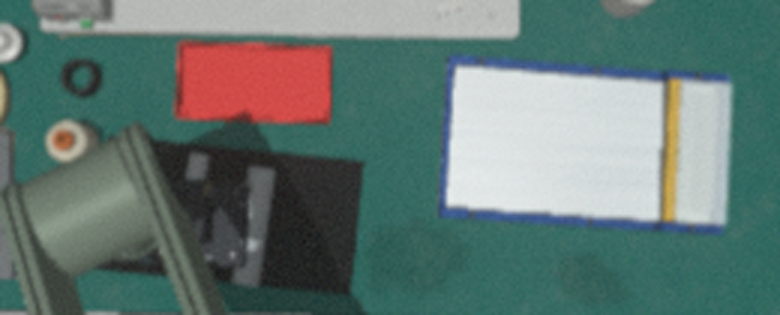

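```bash
python3 -m creep '0.5 -0.3 -1.5 0.002 -0.011 0.003 0;0.5 -0.2 -1.8 0 -0.01 0.003 0;0.2 -0.1 -1.8 0 0 0 0;0 0 0 0 0 0 0;0 0 0 0 0 0 0'; python3 w.py 486 258.5 35 -91.5 0
```

```text
time_s: 16.27
ee_pos: [487.5, 249.6, 53.1]
ee_rot: [179.9, -0.3, -92.1]
force: [0.4, 0.5, 0.3]
gripper_width: 45.5
pos [487.5 249.6  53.1] d_cm [-0.15  0.89 -1.81] rot [ 0.005 -0.003  0.01 ] F [0.4 0.5 0.3] w 45.5 t 16.2667 q6 118.3
```

```bash
python3 -m creep '-0.1 0.5 -0.8 0.003 0 0.005 0;0 0.3 -0.7 0 0 0.004 0;0 0 0 0 0 0 0'; python3 w.py 486 258.5 7 -91.5 0;python3 - <<'E'
from h import *
for n,(y0,y1,x0,x1) in(("scene",(200,340,220,400)),):
    f=vision.grab_frame(n); cv2.imwrite(f"pics/r12{n}.png",cv2.resize(f["img"][y0:y1,x0:x1,::-1],None,fx=3,fy=3,interpolation=cv2.INTER_CUBIC))
E
```

```text
time_s: 16.52
ee_pos: [487.6, 256.2, 38.8]
ee_rot: [180.0, -0.1, -91.7]
force: [0.5, 0.1, -0.3]
gripper_width: 45.4
pos [487.6 256.2  38.8] d_cm [-0.16  0.23 -3.18] rot [ 0.001 -0.001  0.004] F [ 0.5  0.1 -0.3] w 45.4 t 16.5167 q6 118.3
```

View pics/r12scene.png

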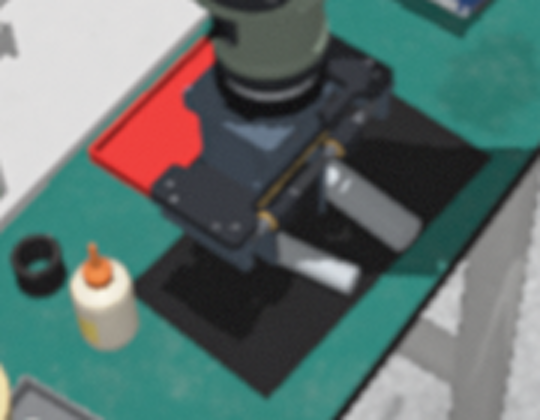

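Fingers straddle the bent shaft (near end at about 345,275 in the crop). Descend.

```bash
python3 -m creep '-0.1 0.15 -1 0 0 0.004 0;0 0.05 -0.9 0 0 0 0;0 0 -0.7 0 0 0 0;0 0 -0.3 0 0 0 0;0 0 0 0 0 0 0';python3 w.py 486 258.5 7 -91.5 0
```

```text
time_s: 16.98
ee_pos: [487.2, 259.4, 8.4]
ee_rot: [-179.9, 0.0, -91.4]
force: [-0.4, -0.2, -0.8]
gripper_width: 45.6
pos [487.2 259.4   8.4] d_cm [-0.12 -0.09 -0.14] rot [-0.     0.002 -0.002] F [-0.4 -0.2 -0.8] w 45.6 t 16.9833 q6 118.3
```

```bash
python3 -m creep '0 0 -0.1 0 0 0 0.3;0 0 0 0 0 0 1;0 0 0 0 0 0 1;0 0 0 0 0 0 1;0 0 0 0 0 0 1;0 0 0 0 0 0 1' 40;python3 -m creep '0 0 1.5 0 0 0 1;0 0 2.5 0 0 0 1;0 0 3 0 0 0 1;0 0 2 0 0 0 1;0 0 0 0 0 0 1'; python3 w.py 566 -50 100 -92.8 6;python3 - <<'E'
from h import *
for n,(y0,y1,x0,x1) in(("scene",(200,340,220,400)),):
    f=vision.grab_frame(n); cv2.imwrite(f"pics/r13{n}.png",cv2.resize(f["img"][y0:y1,x0:x1,::-1],None,fx=3,fy=3,interpolation=cv2.INTER_CUBIC))
E
```

```text
time_s: 17.48
ee_pos: [487.0, 259.3, 7.1]
ee_rot: [-179.9, 0.0, -91.4]
force: [0.4, 0.7, -1.9]
gripper_width: 20.5
time_s: 17.9
ee_pos: [483.7, 257.6, 97.2]
ee_rot: [179.6, -0.2, -91.4]
force: [0.3, 0.1, -2.7]
gripper_width: 20.3
pos [483.7 257.6  97.2] d_cm [  8.23 -30.76   0.28] rot [ 0.109 -0.01  -0.025] F [ 0.3  0.1 -2.7] w 20.3 t 17.9 q6 118.3
```

View pics/r13scene.png

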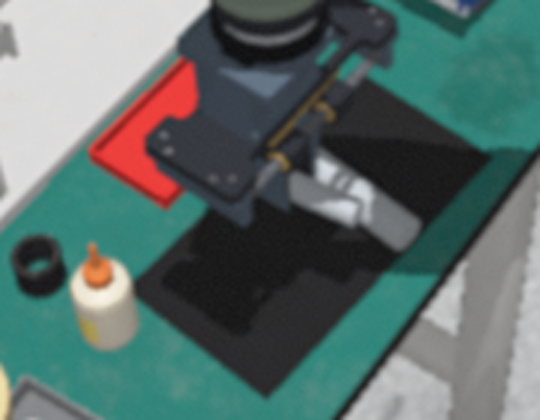

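```bash
python3 -m creep '0.8 -3.0 0.2 0.01 0 -0.002 1;0.8 -3.0 0.2 0.01 0 -0.002 1;0.8 -3.0 0.2 0.01 0 -0.002 1;0.8 -3.0 0.2 0.01 -0.002 -0.002 1;0.8 -3.0 0 0.01 -0.002 -0.002 1;0.8 -3.0 0 0.01 -0.002 -0.002 1;0.8 -3.0 0 0.01 -0.002 -0.002 1;0.8 -3.0 0 0.01 -0.002 -0.002 1;0.8 -3.0 0 0.01 -0.002 -0.002 1;0.7 -2.5 0 0.01 0 0 1;0 0 0 0 0 0 1'; python3 w.py 566 -52 60 -92.8 6
```

```text
time_s: 18.87
ee_pos: [552.3, -50.4, 83.6]
ee_rot: [178.5, 5.5, -92.1]
force: [0.4, -0.7, -2.3]
gripper_width: 20.7
pos [552.3 -50.4  83.6] d_cm [ 1.37 -0.16 -2.36] rot [ 0.007 -0.026 -0.014] F [ 0.4 -0.7 -2.3] w 20.7 t 18.8667 q6 78.9
```

```bash
python3 -m creep '0.6 -0.1 -0.6 0.004 -0.014 -0.007 1;0.6 -0.1 -0.8 0.002 -0.012 -0.006 1;0 0 -0.6 0 0 0 1;0 0 0 0 0 0 1'; python3 w.py 566 -52 50 -92.8 6;python3 - <<'E'
from h import *
for n,(y0,y1,x0,x1) in(("scene",(90,250,280,460)),("top",(165,255,325,445))):
    f=vision.grab_frame(n); cv2.imwrite(f"pics/r14{n}.png",cv2.resize(f["img"][y0:y1,x0:x1,::-1],None,fx=3,fy=3,interpolation=cv2.INTER_CUBIC))
E
```

```text
time_s: 19.2
ee_pos: [560.0, -54.1, 55.4]
ee_rot: [179.3, 6.0, -93.2]
force: [0.2, 0.5, -2.5]
gripper_width: 20.5
pos [560.  -54.1  55.4] d_cm [ 0.6   0.21 -0.54] rot [-0.001 -0.011  0.005] F [ 0.2  0.5 -2.5] w 20.5 t 19.2 q6 78.3
```

View pics/r14scene.png

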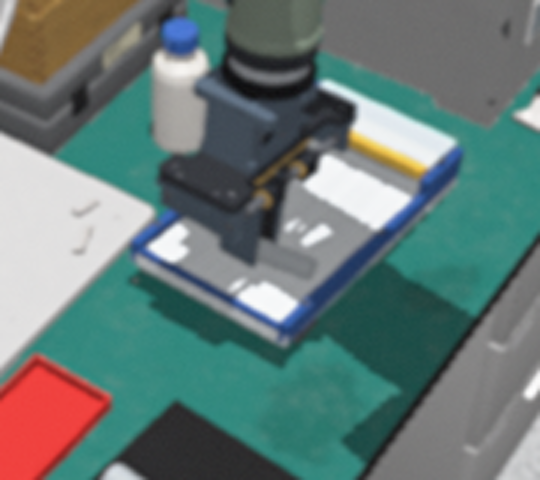

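View pics/r14top.png

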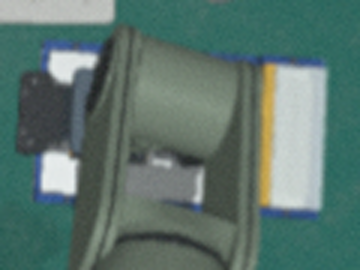

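```bash
python3 -m creep '0.5 0.1 -0.4 0 -0.01 0.004 1;0 0 -0.3 0 0 0 1;0 0 0 0 0 0 1';python3 w.py 566 -52 50 -92.8 6; python3 -m creep '0 0 -0.15 0 0 0 1;0 0 0 0 0 0 1';python3 -m creep '0 0 -0.15 0 0 0 1;0 0 0 0 0 0 1'
```

```text
time_s: 19.55
ee_pos: [566.3, -51.6, 49.5]
ee_rot: [-179.9, 6.0, -92.7]
force: [-0.9, 0.1, -2.0]
gripper_width: 20.5
pos [566.3 -51.6  49.5] d_cm [-0.03 -0.04  0.05] rot [-0.001  0.002 -0.002] F [-0.9  0.1 -2. ] w 20.5 t 19.55 q6 77.9
time_s: 19.72
ee_pos: [566.4, -51.0, 48.2]
ee_rot: [-179.8, 6.0, -92.6]
force: [0.3, -0.6, -2.7]
gripper_width: 20.7
time_s: 19.88
ee_pos: [566.6, -50.9, 46.9]
ee_rot: [-179.8, 6.0, -92.6]
force: [-0.3, -0.4, -1.7]
gripper_width: 20.5
```

```bash
python3 -m creep '0 0 -0.15 0 0 0 1;0 0 0 0 0 0 1';python3 -m creep '0 0 -0.15 0 0 0 1;0 0 0 0 0 0 1'
```

```text
time_s: 20.05
ee_pos: [566.7, -50.9, 45.5]
ee_rot: [-179.8, 6.0, -92.6]
force: [-0.1, -0.4, -2.5]
gripper_width: 20.6
time_s: 20.22
ee_pos: [566.8, -51.0, 44.0]
ee_rot: [-179.8, 6.0, -92.6]
force: [0.5, 0.4, -3.2]
gripper_width: 20.0
```

```bash
python3 -m creep '0 0 0 0 0 0 0;0 0 0 0 0 0 0;0 0 0 0 0 0 0;0 -0.1 2 0 0 0 0;0 -0.2 3 0 0 0 0;0 -0.2 3 0 0 0 0;0 2 1 0 0 0 0;-0.5 4 0 0 0 0 0;-0.5 4 0 0 0 0 0;-0.5 4 0 0 0 0 0;0 0 0 0 0 0 0;0 0 0 0 0 0 0'; cat > look.py <<'E'
import sys
from h import *
for n,(y0,y1,x0,x1) in(("scene",(90,250,280,460)),("top",(165,255,325,445))):
    f=vision.grab_frame(n); cv2.imwrite(f"pics/{sys.argv[1]}{n}.png",cv2.resize(f["img"][y0:y1,x0:x1,::-1],None,fx=4,fy=4,interpolation=cv2.INTER_CUBIC))
E
python3 look.py r15
```

```text
time_s: 21.22
ee_pos: [554.8, 87.9, 143.8]
ee_rot: [-179.0, 6.1, -92.8]
force: [-0.1, -0.5, -0.5]
gripper_width: 45.6
```

View pics/r15scene.png

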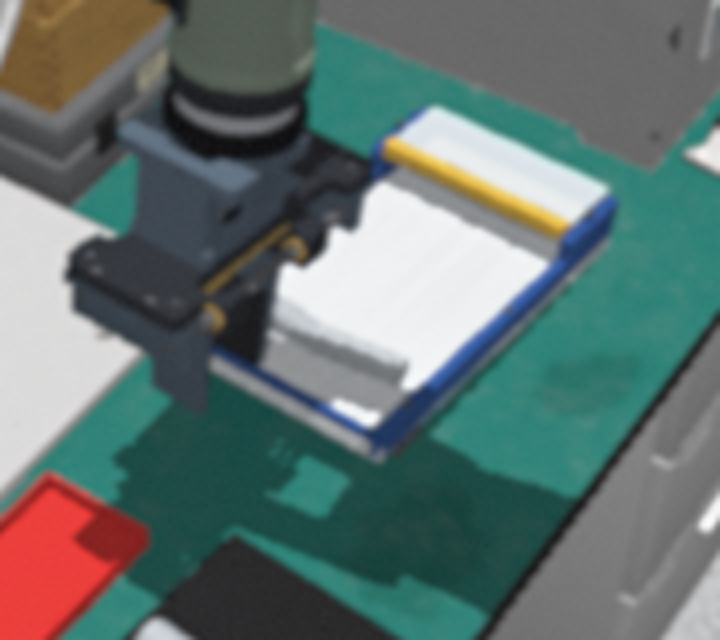

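View pics/r15top.png

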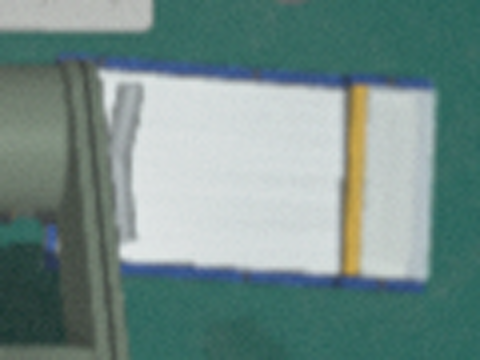

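```bash
python3 -m creep '0 3 0 0 0 0 0;0 3 0 0 0 0 0;0 0 0 0 0 0 0;0 0 0 0 0 0 0;0 0 0 0 0 0 0;0 0 0 0 0 0 0;0 0 0 0 0 0 0;0 0 0 0 0 0 0;0 0 0 0 0 0 0;0 0 0 0 0 0 0;0 0 0 0 0 0 0;0 0 0 0 0 0 0'; python3 -m creep '0 0 0 0 0 0 0;0 0 0 0 0 0 0;0 0 0 0 0 0 0;0 0 0 0 0 0 0;0 0 0 0 0 0 0;0 0 0 0 0 0 0;0 0 0 0 0 0 0;0 0 0 0 0 0 0;0 0 0 0 0 0 0;0 0 0 0 0 0 0;0 0 0 0 0 0 0;0 0 0 0 0 0 0'; python3 look.py r16; python3 - <<'E'
from h import *
np.set_printoptions(precision=1,suppress=True)
f=vision.grab_frame("top"); g=cv2.cvtColor(f["img"],cv2.COLOR_RGB2GRAY)
# shaft pixels: darker grey on white, within the plate
poly=np.array([[346,184],[408,190],[406,229],[342,225]])
m=np.zeros_like(g);cv2.fillPoly(m,[poly],1)
q=((g<175)&(m>0)).astype(np.uint8)
k,lab,st,ce=cv2.connectedComponentsWithStats(q); print(st,ce)
i=1+np.argmax(st[1:,4]); ys,xs=np.where(lab==i)
for r in range(ys.min(),ys.max()+1,4): 
    s=xs[ys==r]; print(r,s.min(),s.max(),atz(f,[[s.mean(),r]],50)[0,:2])
print(atz(f,[[xs.mean(),ys.min()],[xs.mean(),ys.max()]],50))
E
```

```text
time_s: 22.32
ee_pos: [557.7, 135.4, 142.8]
ee_rot: [-179.0, 5.9, -93.9]
force: [-0.5, 0.1, 0.5]
gripper_width: 45.4
time_s: 23.32
ee_pos: [557.6, 135.9, 142.9]
ee_rot: [-179.0, 5.9, -93.9]
force: [0.9, -0.3, -0.2]
gripper_width: 45.7
[[     0      0    640    400 255742]
 [   351    186     10     39    258]] [[319.5 199.5]
 [355.1 205. ]]
186 355 359 [623.9 -59.9]
190 354 359 [611.7 -58.4]
194 353 359 [599.5 -57. ]
198 352 358 [587.3 -54.1]
202 351 357 [575.1 -51.2]
206 351 357 [563.  -51.3]
210 351 357 [550.8 -51.4]
214 352 357 [538.8 -53. ]
218 352 358 [526.7 -54.6]
222 352 358 [514.7 -54.7]
[[623.8 -54.   50. ]
 [508.7 -55.   50. ]]
```

View pics/r16top.png

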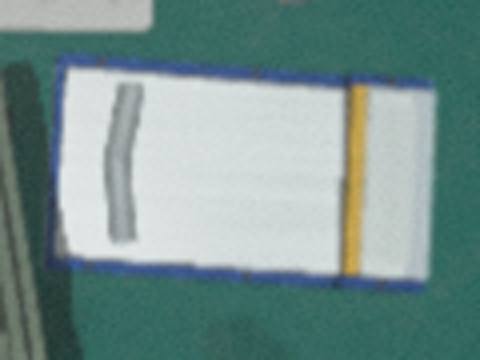

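View pics/r16scene.png

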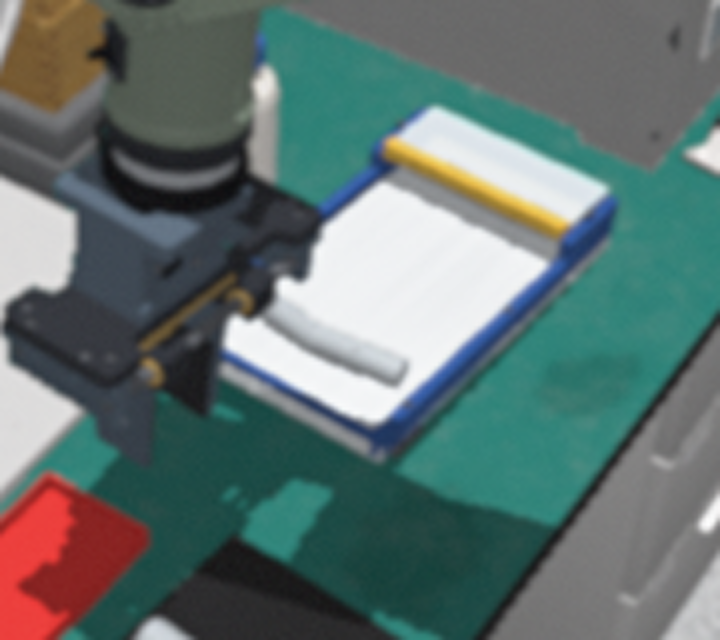

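```bash
python3 -m creep '0.2 -3.1 0 0 -0.003 0.003 0;0.2 -3.1 -0.5 0 -0.003 0.003 0;0.2 -3.1 -0.5 0 -0.003 0.003 0;0.2 -3.1 -1 0 -0.003 0.003 0;0.2 -3.1 -1 0 0 0.003 0;0.2 -3.1 -1 0 0 0 0;0 0 -1 0 0 0 0;0 0 0 0 0 0 0'; python3 w.py 566.5 -51 44 -92.8 6
```

```text
time_s: 24.13
ee_pos: [571.1, -56.4, 92.5]
ee_rot: [-177.9, 6.0, -92.6]
force: [-0.7, 0.8, 0.6]
gripper_width: 45.5
pos [571.1 -56.4  92.5] d_cm [-0.46  0.54 -4.85] rot [0.001 0.036 0.   ] F [-0.7  0.8  0.6] w 45.5 t 24.1333 q6 77.8
```

```bash
python3 -m creep '-0.2 0.2 -1 0 0.018 0 0;-0.15 0.2 -1 0 0.016 0 0;-0.1 0.1 -0.8 0 0 0 0;0 0 0 0 0 0 0'; python3 w.py 566.5 -51 44 -92.8 6
```

```text
time_s: 24.47
ee_pos: [566.5, -48.7, 62.7]
ee_rot: [179.9, 6.0, -92.7]
force: [-0.6, -0.3, 0.0]
gripper_width: 45.7
pos [566.5 -48.7  62.7] d_cm [ 0.   -0.23 -1.87] rot [ 0.001 -0.001 -0.001] F [-0.6 -0.3  0. ] w 45.7 t 24.4667 q6 78.6
```

```bash
python3 -m creep '0 -0.2 -0.8 0 0 0 0;0 0 -0.6 0 0 0 0;0 0 -0.3 0 0 0 0;0 0 0 0 0 0 0'; python3 w.py 566.5 -51 44 -92.8 6
```

```text
time_s: 24.8
ee_pos: [566.5, -48.0, 43.8]
ee_rot: [179.9, 6.0, -92.5]
force: [-0.6, -0.8, 0.4]
gripper_width: 45.9
pos [566.5 -48.   43.8] d_cm [ 0.   -0.3   0.02] rot [ 0.    -0.001 -0.006] F [-0.6 -0.8  0.4] w 45.9 t 24.8 q6 78.1
```

```bash
python3 -m creep '0 -0.2 0 0 0 0 0.3;0 0 0 0 0 0 1;0 0 0 0 0 0 1;0 0 0 0 0 0 1;0 0 0 0 0 0 1;0 0 0 0 0 0 1' 40; python3 -m creep '0 0 1.5 0 0 0 1;0 0 2.5 0 0 0 1;0 0 3 0 0 0 1;0 0 0 0 0 0 1'; python3 w.py 619.5 195.5 100 -2 0; python3 look.py r17
```

```text
time_s: 25.3
ee_pos: [566.8, -50.5, 44.3]
ee_rot: [180.0, 6.0, -92.5]
force: [1.1, 0.6, -2.0]
gripper_width: 20.6
time_s: 25.63
ee_pos: [563.7, -50.3, 113.6]
ee_rot: [179.5, 6.0, -92.5]
force: [2.3, -0.4, -1.7]
gripper_width: 20.8
pos [563.7 -50.3 113.6] d_cm [ 5.58 24.58 -1.36] rot [-0.079 -0.086  1.578] F [ 2.3 -0.4 -1.7] w 20.8 t 25.6333 q6 79.3
```

View pics/r17scene.png

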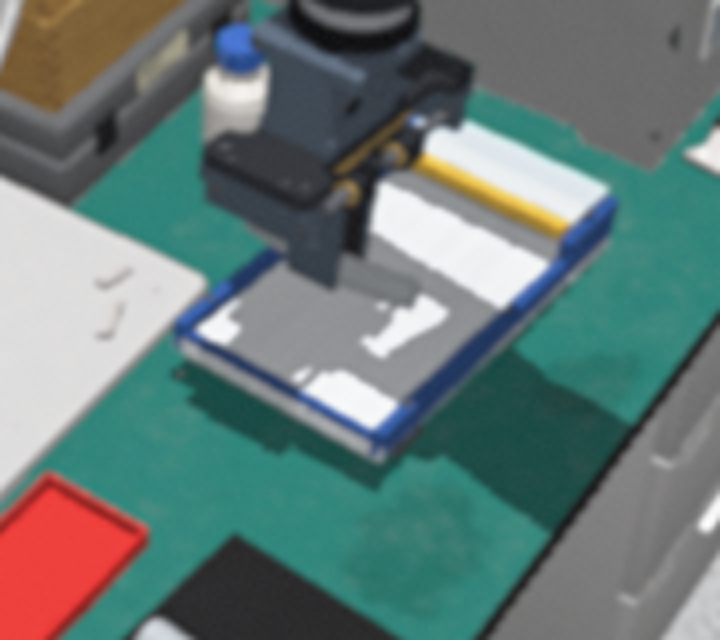

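```bash
python3 -m creep '0.3 1 0.5 -0.035 0 0 1;0.4 1.5 0.3 -0.035 0 0 1;0.5 2 0 -0.035 0 0 1;0.5 2 0 0 0 0.11 1;0.5 2 0 0 0 0.11 1;0.5 2 0 0 0 0.11 1;0.5 2 0 0 0 0.11 1;0.5 2 0 0 0 0.11 1;0.5 2 0 0 0 0.11 1;0.5 2 0 0 0 0.11 1;0.5 2 0 0 0 0.11 1;0.4 2 0 0 0 0.11 1'; python3 w.py 619.5 195.5 100 -0.9 0
```

```text
time_s: 26.73
ee_pos: [601.2, 179.4, 91.5]
ee_rot: [176.9, 0.5, -33.6]
force: [0.8, 0.6, -2.9]
gripper_width: 20.3
pos [601.2 179.4  91.5] d_cm [1.83 1.61 0.85] rot [ 0.05  -0.025  0.57 ] F [ 0.8  0.6 -2.9] w 20.3 t 26.7333 q6 50.9
```

```bash
python3 -m creep '0.3 0.3 0 0.01 -0.005 0.11 1;0.3 0.3 0 0.01 -0.005 0.11 1;0.3 0.3 0 0.01 -0.005 0.11 1;0.3 0.3 0 0.01 -0.005 0.11 1;0.3 0.2 0 0.01 -0.005 0.11 1;0 0 0 0 0 0 1;0 0 0 0 0 0 1'; python3 w.py 619.5 195.5 60 -0.9 0
```

```text
time_s: 27.32
ee_pos: [607.2, 198.5, 73.5]
ee_rot: [179.5, 1.5, -0.0]
force: [-0.4, 0.9, -2.4]
gripper_width: 20.6
pos [607.2 198.5  73.5] d_cm [ 1.23 -0.3  -1.35] rot [ 0.008 -0.026 -0.015] F [-0.4  0.9 -2.4] w 20.6 t 27.3167 q6 17.1
```

```bash
python3 -m creep '0.6 -0.15 -0.6 0.004 -0.013 -0.008 1;0.5 -0.1 -0.8 0.004 -0.012 -0.007 1;0 0 -0.8 0 0 0 1;0 0 0 0 0 0 1'; python3 w.py 619.5 195.5 10 -0.9 0; python3 - <<'E'
from h import *
for n,(y0,y1,x0,x1) in(("scene",(170,320,220,370)),("top",(150,230,190,340))):
    f=vision.grab_frame(n); cv2.imwrite(f"pics/r18{n}.png",cv2.resize(f["img"][y0:y1,x0:x1,::-1],None,fx=4,fy=4,interpolation=cv2.INTER_CUBIC))
E
```

```text
time_s: 27.65
ee_pos: [615.2, 194.8, 46.2]
ee_rot: [179.9, 0.5, -1.5]
force: [-0.5, -0.6, -3.4]
gripper_width: 20.4
pos [615.2 194.8  46.2] d_cm [ 0.43  0.07 -3.62] rot [ 0.002 -0.009  0.01 ] F [-0.5 -0.6 -3.4] w 20.4 t 27.65 q6 18.0
```

View pics/r18scene.png

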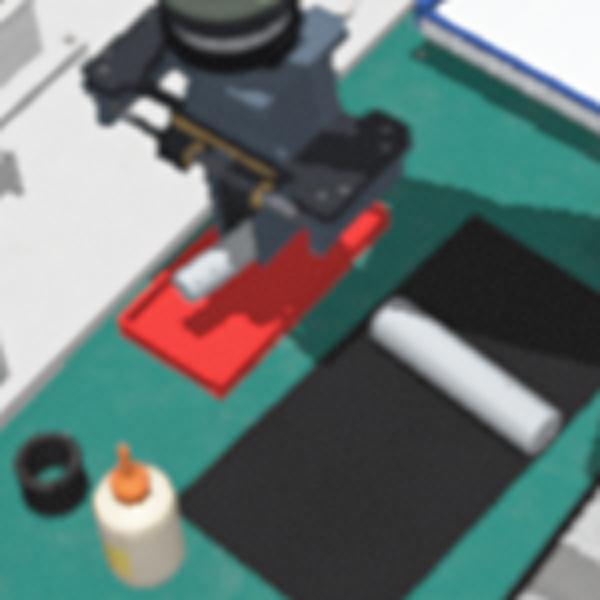

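View pics/r18top.png

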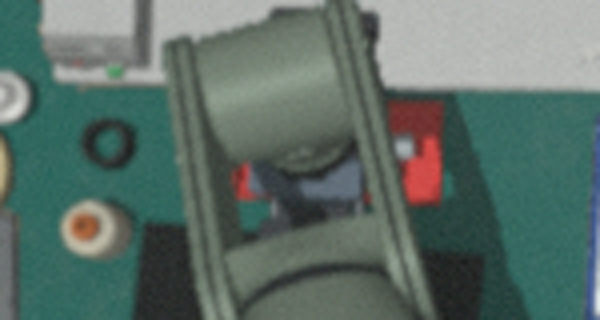

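```bash
python3 -m creep '0.3 0.05 -0.8 0 -0.008 0.008 1;0.1 0 -0.8 0 0 0 1;0 0 -0.7 0 0 0 1;0 0 0 0 0 0 1'; python3 w.py 619.5 195.5 8 -0.9 0;python3 -m creep '0 0 -0.3 0 0 0 1;0 0 -0.2 0 0 0 1;0 0 0 0 0 0 1'; python3 w.py 619.5 195.5 8 -0.9 0
```

```text
time_s: 28.08
ee_pos: [621.2, 196.3, 24.0]
ee_rot: [180.0, -0.3, -1.0]
force: [-0.4, -0.4, -3.4]
gripper_width: 20.9
pos [621.2 196.3  24. ] d_cm [-0.17 -0.08 -1.6 ] rot [0.001 0.005 0.001] F [-0.4 -0.4 -3.4] w 20.9 t 28.0833 q6 17.6
time_s: 28.33
ee_pos: [620.9, 196.3, 17.9]
ee_rot: [179.9, -0.2, -1.0]
force: [0.9, -0.5, -2.8]
gripper_width: 20.6
pos [620.9 196.3  17.9] d_cm [-0.14 -0.08 -0.99] rot [0.001 0.004 0.001] F [ 0.9 -0.5 -2.8] w 20.6 t 28.3333 q6 17.7
```

```bash
python3 -m creep '-0.1 -0.05 -0.4 0 0 0 1;0 0 -0.2 0 0 0 1;0 0 0 0 0 0 1'; python3 -m creep '0 0 -0.15 0 0 0 1;0 0 0 0 0 0 1'; python3 -m creep '0 0 -0.1 0 0 0 1;0 0 0 0 0 0 1'
```

```text
time_s: 28.58
ee_pos: [620.1, 195.9, 11.7]
ee_rot: [180.0, -0.3, -1.0]
force: [-0.0, 0.2, -1.5]
gripper_width: 20.2
time_s: 28.75
ee_pos: [620.1, 195.9, 10.2]
ee_rot: [180.0, -0.3, -1.0]
force: [0.7, -0.2, -2.7]
gripper_width: 20.3
time_s: 28.92
ee_pos: [620.3, 195.9, 9.3]
ee_rot: [180.0, -0.3, -1.0]
force: [-0.0, -0.3, -3.3]
gripper_width: 20.1
```

```bash
python3 -m creep '0 0 -0.12 0 0 0 1;0 0 0 0 0 0 1'; python3 -m creep '0 0 -0.05 0 0 0 1;0 0 0 0 0 0 0.35;0 0 0 0 0 0 0.35;0 0 0 0 0 0 0.35;0 0 1 0 0 0 0.35;0 0 2.5 0 0 0 0.35;0 0 3 0 0 0 0.35;0 0 3 0 0 0 0.35;-1 -3 2 0 0 0 0.35;-1 -3.5 2 0 0 0 0.35;-1 -3.5 0 0 0 0 0.35;0 0 0 0 0 0 0.35'
```

```text
time_s: 29.08
ee_pos: [620.5, 196.0, 8.2]
ee_rot: [180.0, -0.3, -1.0]
force: [-0.7, 0.6, -2.4]
gripper_width: 20.7
time_s: 30.08
ee_pos: [591.5, 95.1, 156.4]
ee_rot: [-180.0, -0.9, -0.7]
force: [-0.2, 0.2, 0.6]
gripper_width: 29.8
```

```bash
python3 -m creep '-2 -2 1 0 0 0 0.35;-3 -2 0 0 0 0 0.35;-3 -2 0 0 0 0 0.35;-3 -2 0 0 0 0 0.35;-3 -2 0 0 0 0 0.35;-3 -2 0 0 0 0 0.35;0 0 0 0 0 0 0.35;0 0 0 0 0 0 0.35'; python3 - <<'E'
from h import *
for n,(y0,y1,x0,x1) in(("scene",(80,340,220,460)),("top",(140,280,190,450))):
    f=vision.grab_frame(n); cv2.imwrite(f"pics/r19{n}.png",cv2.resize(f["img"][y0:y1,x0:x1,::-1],None,fx=3 if n=="top" else 2.3,fy=3 if n=="top" else 2.3,interpolation=cv2.INTER_CUBIC))
    if n=="scene": cv2.imwrite("pics/r19bay.png",cv2.resize(f["img"][100:180,360:450,::-1],None,fx=7,fy=7,interpolation=cv2.INTER_CUBIC))
E
```

```text
time_s: 30.75
ee_pos: [416.4, -29.1, 174.1]
ee_rot: [-179.9, -1.8, -0.9]
force: [0.8, -0.1, 0.2]
gripper_width: 29.8
```

View pics/r19scene.png

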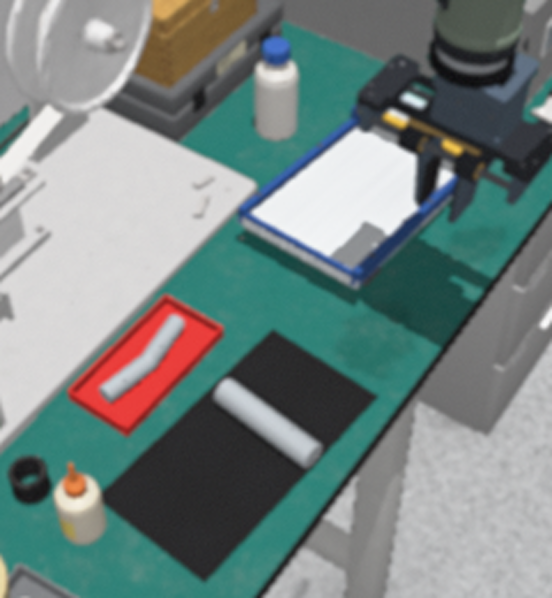

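View pics/r19top.png

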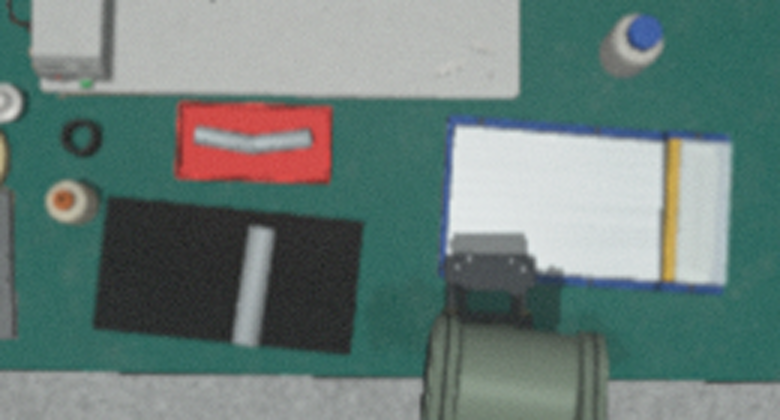

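View pics/r19bay.png

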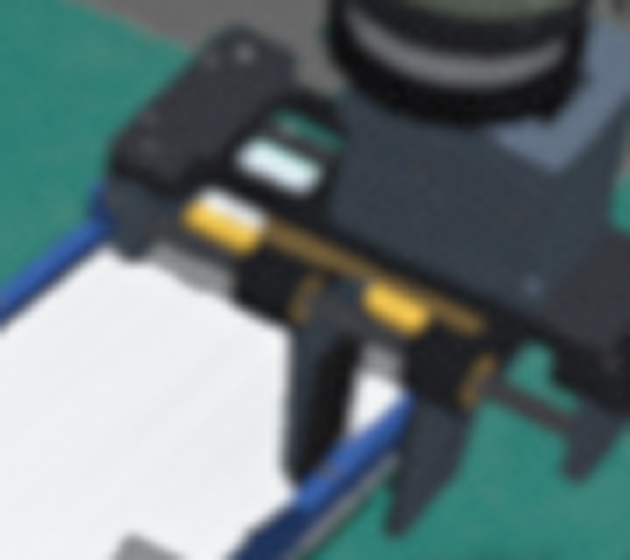

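```bash
python3 -m creep '-1 3 1 0 0 0 0.35;-1 3 0 0 0 0 0.35;-1 3 0 0 0 0 0.35;0 3 0 0 0 0 0.35;0 3 0 0 0 0 0.35;0 3 0 0 0 0 0.35;0 0 0 0 0 0 0.35;0 0 0 0 0 0 0.35'; python3 - <<'E'
from h import *
f=vision.grab_frame("scene"); a=f["img"][:,:,::-1]; b=cv2.imread("pics/scene0.png")
c=lambda i:cv2.resize(i[105:170,365:445],None,fx=5,fy=5,interpolation=cv2.INTER_CUBIC)
cv2.imwrite("pics/cmp.png",np.hstack([c(b),c(a)]))
E
```

```text
time_s: 31.52
ee_pos: [395.3, 166.3, 186.8]
ee_rot: [-179.7, -2.3, -0.6]
force: [-0.6, -0.2, 0.2]
gripper_width: 29.6
```

View pics/cmp.png

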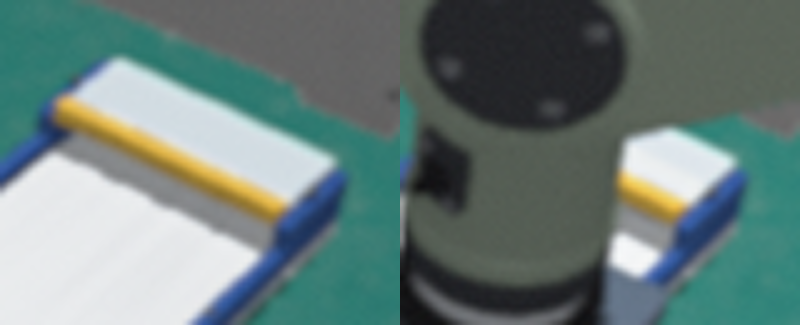

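```bash
python3 - <<'E'
import cv2,numpy as np
b=cv2.imread("pics/scene0.png")[90:250,280:460]; b=cv2.resize(b,None,fx=4,fy=4,interpolation=cv2.INTER_CUBIC)
a=cv2.imread("pics/r16scene.png")
s=np.s_[60:300,340:640]
cv2.imwrite("pics/cmp2.png",cv2.resize(np.hstack([b[s],a[s]]),(780,312)))
E
```

```text
(no output)
```

View pics/cmp2.png

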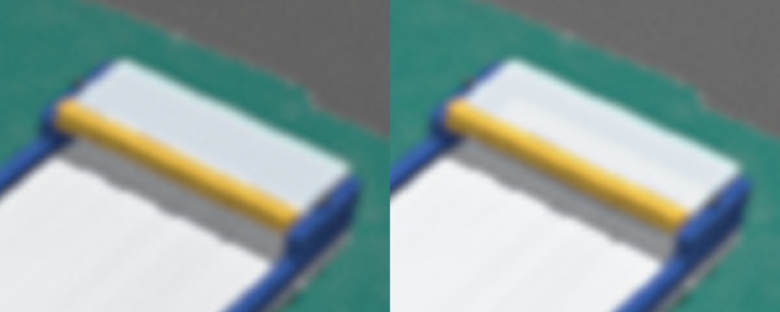

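```bash
python3 - <<'E'
from workcell import job
print(job.job_done())
E
```

```text
the job is handed in; nothing more can be done
None
```

I tested all three 20 mm shafts one at a time on the upper part of the plate, and the job was handed in at about 31.6 s of the 72 s limit. The two straight shafts rolled away freely. The bent one stayed where I released it for about 3 s, so I moved it to the red tray.

**Last checks**
- **Tray:** the last pictures show the bent shaft lying flat inside it, with the gripper clear.
- **Plate:** it is empty in front of the yellow bar.
- **Other objects:** the 28 mm shaft, both bottles and the loupe look to be where they were.
- **Forces:** every reading printed at the end of a move was within a few N.

**Less certain:** I did not see the two shafts in the bay clearly. I infer they are there because the plate cleared after each release and faint bright bands now show through the clear cover. The arm blocked the bay in the two last pictures, so that check rests on a picture taken after both had rolled.

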